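Load the stem thermometers into the dry-well calibrator and start it

TASK

Get the thermometer check going: lift the insulating cover off the calibrator's wells and lay it flat, handle up and lengthwise, in the middle of the teal mat so that it does not hang over the edge; then pull every thermometer out of its catch in the storage dock and put each one upright in a well of its own, pushed in until its collar sits on the block. With all of them home, press the green start button fully down and let it go; see that the cover still lies squarely on the mat at the end. Leave the bottle, the jar and the sharps container where they stand.

Things in the scene. Friction and masses are not known exactly. Their poses are not given: they have to be found in the camera images.
- drywell: white dry-well temperature calibrator, fixed, 170 mm deep (its x, -80 to +90), 210 wide (its y). Origin: centre of its underside. Rear part: aluminium block, x -10 to +90 mm, 100 mm high, with four wells in a row along y. The front deck (-x side) is 70 mm high and carries a black display and the green start button
- well0 (a point): centre of the mouth of well 0 in the calibrator's top face (100 mm above the bench): a plain vertical bore 9 mm wide and 80 mm deep. The four wells are 50 mm apart along the calibrator's y, at its x = +40 mm. z is up
- well1 (a point): centre of the mouth of well 1 in the calibrator's top face (100 mm above the bench): a plain vertical bore 9 mm wide and 80 mm deep. The four wells are 50 mm apart along the calibrator's y, at its x = +40 mm. z is up
- well2 (a point): centre of the mouth of well 2 in the calibrator's top face (100 mm above the bench): a plain vertical bore 9 mm wide and 80 mm deep. The four wells are 50 mm apart along the calibrator's y, at its x = +40 mm. z is up
- well3 (a point): centre of the mouth of well 3 in the calibrator's top face (100 mm above the bench): a plain vertical bore 9 mm wide and 80 mm deep. The four wells are 50 mm apart along the calibrator's y, at its x = +40 mm. z is up
- start (a joint): green round start button, 28 mm across: its travel downwards in m, 0 released to 0.006 fully pressed; it springs back, and fully down takes about 5 N
- start_top (a point): top centre of the start button's cap when released (88 mm above the bench), at calibrator x -45, y -60 mm; straight down presses it. The raised aluminium block begins 35 mm behind its centre
- cover: dark grey insulating cover, a loose slab 75 mm (its x) by 200 mm (its y) by 18 mm thick, 0.3 kg, at the start lying over the wells. Origin: centre of its underside. A blue bar handle runs along its y, 100 mm long, 16 mm wide in x, its top 58 mm and its underside 42 mm above the origin (grip height 50 mm; the bar's posts are at y +-35 mm)
- mat: flat teal silicone mat, fixed to the bench, 250 mm (its x) by 125 mm (its y), 4 mm thick, nothing on it at the start. Origin: centre of its underside. The cover goes here with its long side (cover y) along the mat's long side (mat x)
- dock: white storage dock, fixed, 100 mm (its x) by 210 (its y) by 90 high. Origin: centre of its underside. Four sheath holes 82 mm deep in a row, at y -75, -25, 25, 75 mm. A navy rail stands on each x side of the row (24 to 43 mm out, 16 mm high), with sprung balls that catch over the collars. A straight upward pull of about 10 (6 to 15) N frees it within 8 mm; then it is loose
- probe0: cordless stem thermometer, red body, 80 g, upright in the dock (None if absent). Origin: the tip of its stem; z runs up its axis. From the tip up: round stem 7 mm across and 75 long (its end rounded), steel collar 29 mm across and 6 high, whose underside seats on the calibrator, then the round body 23 mm across up to 135 mm. In the dock the tip is 15 mm above the bench
- probe1: cordless stem thermometer, yellow body, 80 g, upright in the dock (None if absent). Origin: the tip of its stem; z runs up its axis. From the tip up: round stem 7 mm across and 75 long (its end rounded), steel collar 29 mm across and 6 high, whose underside seats on the calibrator, then the round body 23 mm across up to 135 mm. In the dock the tip is 15 mm above the bench
- probe2: cordless stem thermometer, green body, 80 g, upright in the dock (None if absent). Origin: the tip of its stem; z runs up its axis. From the tip up: round stem 7 mm across and 75 long (its end rounded), steel collar 29 mm across and 6 high, whose underside seats on the calibrator, then the round body 23 mm across up to 135 mm. In the dock the tip is 15 mm above the bench
- probe3: cordless stem thermometer, blue body, 80 g, upright in the dock (None if absent). Origin: the tip of its stem; z runs up its axis. From the tip up: round stem 7 mm across and 75 long (its end rounded), steel collar 29 mm across and 6 high, whose underside seats on the calibrator, then the round body 23 mm across up to 135 mm. In the dock the tip is 15 mm above the bench
- spray: bystander: amber bottle with a blue cap, 60 mm across, 150 mm tall. Origin: centre of its underside
- swabs: bystander: glass jar with a steel lid, 76 mm across, 90 mm tall. Origin: centre of its underside
- sharps: bystander: yellow sharps container with a red lid, 106 mm square, 102 mm tall. Origin: centre of its underside
Things that resemble listed ones, but are neither listed nor needed, are in the scene too. What is shaped like the cover but pink or purple is not meant.

How it is judged:
On the way, in this order (a step that is already met when the one before it is completed fails the run):
1. the cover is off the wells and lies flat and lengthwise on the mat (z of cover in the frame of mat below 0.01 m and x of cover in the frame of mat between -0.03 and 0.03 m and y of cover in the frame of mat between -0.03 and 0.03 m and angle between cover's own z axis and vertical below 0.1 rad and angle between the y axis of cover and the x axis of mat, either way round below 0.3 rad), for 0.2 s.
2. every thermometer present stands fully home in a well (((horizontal distance between probe0 and well0 below 0.006 m and z of probe0 in the frame of well0 below -0.071 m) or (horizontal distance between probe0 and well1 below 0.006 m and z of probe0 in the frame of well1 below -0.071 m) or (horizontal distance between probe0 and well2 below 0.006 m and z of probe0 in the frame of well2 below -0.071 m) or (horizontal distance between probe0 and well3 below 0.006 m and z of probe0 in the frame of well3 below -0.071 m)) and angle between each of probe0, probe1, probe2, probe3's own z axis and vertical below 0.1 rad and ((horizontal distance between probe1 and well0 below 0.006 m and z of probe1 in the frame of well0 below -0.071 m) or (horizontal distance between probe1 and well1 below 0.006 m and z of probe1 in the frame of well1 below -0.071 m) or (horizontal distance between probe1 and well2 below 0.006 m and z of probe1 in the frame of well2 below -0.071 m) or (horizontal distance between probe1 and well3 below 0.006 m and z of probe1 in the frame of well3 below -0.071 m)) and ((horizontal distance between probe2 and well0 below 0.006 m and z of probe2 in the frame of well0 below -0.071 m) or (horizontal distance between probe2 and well1 below 0.006 m and z of probe2 in the frame of well1 below -0.071 m) or (horizontal distance between probe2 and well2 below 0.006 m and z of probe2 in the frame of well2 below -0.071 m) or (horizontal distance between probe2 and well3 below 0.006 m and z of probe2 in the frame of well3 below -0.071 m)) and ((horizontal distance between probe3 and well0 below 0.006 m and z of probe3 in the frame of well0 below -0.071 m) or (horizontal distance between probe3 and well1 below 0.006 m and z of probe3 in the frame of well1 below -0.071 m) or (horizontal distance between probe3 and well2 below 0.006 m and z of probe3 in the frame of well2 below -0.071 m) or (horizontal distance between probe3 and well3 below 0.006 m and z of probe3 in the frame of well3 below -0.071 m))), for 0.2 s.
3. with all of them home, the start button is pressed fully down (all of step 2 and value of joint start above 0.005 m), for 0.1 s.
At the end, for the whole second after the job is handed in: Every thermometer present stands upright (6 degrees) in a well (tip within 6 mm of axis), collar within 4 mm of the face; the cover lies flat on the mat, handle up, within 30 mm of centre in x and y, 17 degrees of lengthwise; start was pressed (over 5 mm) after the last went home; all at rest (all of step 1 and all of step 2 and value of joint start below 0.002 m and linear speed of each of probe0, probe1, probe2, probe3, cover below 0.02 m/s); the robot touches nothing.
It fails at once if the bottle is pushed more than 30 mm or tipped over (distance of spray from where it was at the start of the episode above 0.03 m or angle between spray's own z axis and vertical above 0.3 rad).
It fails at once if the jar is pushed more than 30 mm or tipped over (distance of swabs from where it was at the start of the episode above 0.03 m or angle between swabs's own z axis and vertical above 0.3 rad).
It fails at once if the sharps container is pushed more than 30 mm or tipped over (distance of sharps from where it was at the start of the episode above 0.03 m or angle between sharps's own z axis and vertical above 0.3 rad).
Of probe0, probe1, probe2, probe3 only 3 to 4 are there at a start; the rules pass over those that are not, and their reading is None.
At some moment in a run one of cover may be knocked a few centimetres aside while the robot is not near it.
It also fails if it takes over 210 s, if anything falls off the work surface, if the arm or the gripper's body presses on something with over 40 N, if the wrist force passes 120 N, or if a joint passes its speed limit or range.

ROBOT

A 6-joint arm with a two-finger parallel gripper is mounted at the origin on the work surface. World frame = base frame: x ahead of the robot, y to its left, z up, the work surface at z = 0. Lengths are in m, angles in rad, forces in N, time in s.
With the tool pointing down it reaches from about 0.375 to 0.9 m from the base axis. Payload 3.1 kg.
Tool frame: the origin (TCP) lies midway between the tips of the shut fingers; the grasp point (between the pads) lies 19 mm behind it; z points along the fingers, y is the line along which they close (so a half turn about z gives the same grasp; the last joint's range is limited). The gripper opens to 87 mm and grips with 3 to 60 N. Pads are 19 mm wide; open, the fingers measure 117 mm over their backs; the gripper's body (75 mm by 190 mm) begins 51 mm behind the grasp point.
Start: joints at [1.016, 0.527, 1.433, -0, 1.181, -0.178], TCP at [0.23, 0.581, 0.223] pointing down, gripper open.
Joint ranges: [-3.08, 3.08], [-0.75, 2.2], [0.22, 2.44], [-1.43, 4.57], [0, 2.65], [-2.85, 2.85]. Speed limits (rad/s): [2.79, 2.79, 3.14, 3.14, 3.14, 3.14].

INTERFACE

Orientations are given as a unit quaternion [w, x, y, z].
In Python, from rig import r gives the robot as it stands.
- The arm moves only by the tool move_arm, never from a script. Its argument "motion" is a list of rows, each an object with "gripper": the opening in per cent of the stroke, from 0 (shut) to 100 (fully open); "xyz": the shift along the tool's x, y, z in mm, a list of three; "roll": the turn about the tool's z in degrees. A call has 1 to 20 rows; each row is the pose to reach, as a shift and turn from the pose commanded when the call began, along the tool's axes at that moment; what a row does not reach only later rows make up. A row lasts 1/8 s, in which the tool goes at most 62.5 mm and 10.7 degrees, less where a joint would pass 70% of its speed; a pose out of reach is approached as far as the arm can. A call with a gripper value outside its range is refused whole. The fingers move at their own pace and stop on an object; "squeeze" is the grip in N (left out, the last holds). Time passes only in rows, so rows that repeat a pose let the fingers close. It gives the time, the measured TCP pose, the force, the opening and the grip force at its end, in the units of the state.
- r.sense(): the state, without advancing time (a new reading comes with each control period).
- r.snapshot(name): name is "scene" or "top" or "wrist"; returns a dict with "image" (400x640x3 uint8, red, green, blue), "fx", "fy", "cx", "cy" (pixels), "dist" ([k1, k2, p1, p2, k3] as OpenCV has them; the pictures are not rectified), "rvec" (rotation vector, rad) and "tvec" (3), from world to camera coordinates, as OpenCV has them; the wrist camera has in their place "T_tool_cam" (4x4, takes a point from camera to tool coordinates, whose origin is the TCP and whose axes are the flange's). Camera axes: x right, y down, z forward; pixel columns grow to the right and rows downward; lengths in m; the calibration is good to about 2 mm. A picture is of the moment at which its call begins: read the wrist's pose just before it. There is no depth.
- r.finish_job(): hands the job in; it is judged then, once.
Trained networks look in the newest picture that a camera, given by its name, has taken for a name from the list of things; names that differ only in an ending like _2 or _b are one class to them, and where a whole thing is asked for, a point or a joint stands for the part that bears it (a point fixed in the world has none). Each returns a list of dicts, best first, with "conf" (0 to 1); they miss things now and then, are a little off and sometimes report something else, mostly with a low value. They report only what shows in the picture. A call takes as long as a camera call. They do not tell look-alikes from the thing itself.
- r.recognise(target, camera): "point" ([column, row] in pixels, amid what is visible of it).
The state is a dict: "time_s": time; "joints": joint angles; "joint_velocities": joint speeds; "effort": joint torques, N m; "tool_pos": TCP position; "eef_rot": TCP orientation; "wrist_force": force on the tool from outside, world axes, zero at the start; "ft_torque": the same for the moment, N m; "width": finger opening in m; "finger_force": force on a finger pad.
Only numpy, scipy, OpenCV 4.12 (cv2) and the standard library are available. Lean on these libraries where they do the work, as an engineer would, in place of code of your own. Each camera call takes 0.05 s, during which the arm holds its last target. There are 200 camera calls.

## Working session

There is one attempt and no reset: what is moved stays moved. The work goes in short steps, Python scripts to look and compute and a tool call to move; the robot and the scene stay as the last step left them, time stands still between calls to the robot, and variables do not carry over. Pictures are saved under pics/ and viewed, at most 14 in all, crops included, and the job is handed in when it is done.

Besides the shell and the picture viewer there is one more tool, called after "Request:" as name(argument=value, ...), one argument or row to a line, values as JSON. move_arm: Moves the arm, as the interface text tells. Its arguments: {"type":"object","properties":{"motion":{"type":"array"},"squeeze":{"type":"number"}},"required":["motion"]}

```bash
ls; mkdir -p pics; cat > h.py <<'E'
import numpy as np, cv2, json, pickle
from scipy.spatial.transform import Rotation as R
from rig import r
def snap(n,save=None):
    st=r.sense(); s=r.snapshot(n)
    K=np.array([[s['fx'],0,s['cx']],[0,s['fy'],s['cy']],[0,0,1.]]); D=np.array(s['dist'],float)
    if n=='wrist':
        q=st['eef_rot']; T=np.eye(4); T[:3,:3]=R.from_quat([q[1],q[2],q[3],q[0]]).as_matrix(); T[:3,3]=st['tool_pos']
        C=T@np.array(s['T_tool_cam'])
    else:
        Rm=cv2.Rodrigues(np.array(s['rvec'],float))[0]; C=np.eye(4); C[:3,:3]=Rm.T; C[:3,3]=-Rm.T@np.array(s['tvec'],float).ravel()
    if save: cv2.imwrite('pics/'+save,cv2.cvtColor(s['image'],cv2.COLOR_RGB2BGR))
    c=dict(K=K,D=D,C=C,img=s['image']); pickle.dump(c,open(f'last_{n}.pkl','wb')); return c
def ray(c,uv):
    p=cv2.undistortPoints(np.array([[uv]],float),c['K'],c['D'])[0,0]
    return c['C'][:3,3], c['C'][:3,:3]@np.array([p[0],p[1],1.])
def at_z(c,uv,z):
    o,d=ray(c,uv); return (o+d*(z-o[2])/d[2])
def proj(c,P):
    Ci=np.linalg.inv(c['C']); return cv2.projectPoints(np.atleast_2d(np.array(P,float)),cv2.Rodrigues(Ci[:3,:3])[0],Ci[:3,3],c['K'],c['D'])[0][:,0]
def two(c1,u1,c2,u2):
    o1,d1=ray(c1,u1);o2,d2=ray(c2,u2); d1/=np.linalg.norm(d1);d2/=np.linalg.norm(d2)
    t=np.linalg.lstsq(np.c_[d1,-d2],o2-o1,rcond=None)[0]; a=o1+t[0]*d1;b=o2+t[1]*d2
    return (a+b)/2,np.linalg.norm(a-b)
E
python3 - <<'E'
from h import *
np.set_printoptions(precision=3,suppress=True)
print(r.sense())
for n in('scene','top'):
    c=snap(n,n+'0.png'); print(n,c['C'].round(3).tolist(),c['K'][0,0])
    for t in ['drywell','start','cover','mat','dock','probe0','probe1','probe2','probe3','spray','swabs','sharps']:
        print(t,[(np.round(x['point']).tolist(),round(x['conf'],2)) for x in r.recognise(t,n)][:4])
E
```

```text
pics
{'time_s': 0.0, 'joints': array([ 1.015,  0.528,  1.434, -0.   ,  1.181, -0.178]), 'joint_velocities': array([-0.002,  0.001, -0.001,  0.   ,  0.001,  0.001]), 'effort': array([ -0.001, -44.004, -17.659,   0.063,   0.058,  -0.   ]), 'tool_pos': array([0.23 , 0.581, 0.222]), 'eef_rot': array([-0.   ,  0.187,  0.982, -0.001]), 'wrist_force': array([-0.324, -0.313, -1.304]), 'ft_torque': array([-0.014, -0.049, -0.022]), 'finger_force': 0.0, 'width': 0.0867683354889978}
scene [[0.736, 0.549, -0.395, 0.921], [0.677, -0.588, 0.443, -0.375], [0.011, -0.593, -0.805, 0.925], [0.0, 0.0, 0.0, 1.0]] 381.74672357088275
drywell [([360.0, 192.0], 0.91)]
start []
cover [([365.0, 170.0], 0.76), ([441.0, 165.0], 0.71), ([296.0, 144.0], 0.61), ([359.0, 194.0], 0.3)]
mat [([298.0, 242.0], 0.95), ([175.0, 306.0], 0.22)]
dock [([214.0, 301.0], 0.62)]
probe0 [([196.0, 292.0], 0.8), ([239.0, 270.0], 0.74), ([215.0, 278.0], 0.52), ([178.0, 305.0], 0.5)]
probe1 [([196.0, 292.0], 0.8), ([239.0, 270.0], 0.74), ([215.0, 278.0], 0.52), ([178.0, 305.0], 0.5)]
probe2 [([196.0, 292.0], 0.8), ([239.0, 270.0], 0.
[... 226 characters left out ...]
58.0], 0.94), ([216.0, 303.0], 0.42)]
sharps [([425.0, 232.0], 0.93)]
top [[0.0, -0.976, 0.217, 0.248], [-1.0, -0.001, -0.004, 0.096], [0.004, -0.217, -0.976, 1.352], [0.0, 0.0, 0.0, 1.0]] 445.4250801760599
drywell [([253.0, 215.0], 0.67)]
start [([266.0, 224.0], 0.6)]
cover [([172.0, 165.0], 0.89), ([251.0, 189.0], 0.82), ([251.0, 290.0], 0.81)]
mat [([248.0, 216.0], 0.68), ([412.0, 198.0], 0.66), ([341.0, 213.0], 0.65)]
dock [([431.0, 213.0], 0.74)]
probe0 [([428.0, 211.0], 0.41)]
probe1 [([428.0, 211.0], 0.41)]
probe2 [([428.0, 211.0], 0.41)]
probe3 [([428.0, 211.0], 0.41)]
spray [([335.0, 126.0], 0.8), ([247.0, 215.0], 0.44)]
swabs [([410.0, 131.0], 0.91)]
sharps [([268.0, 123.0], 0.65)]
```

View pics/scene0.png

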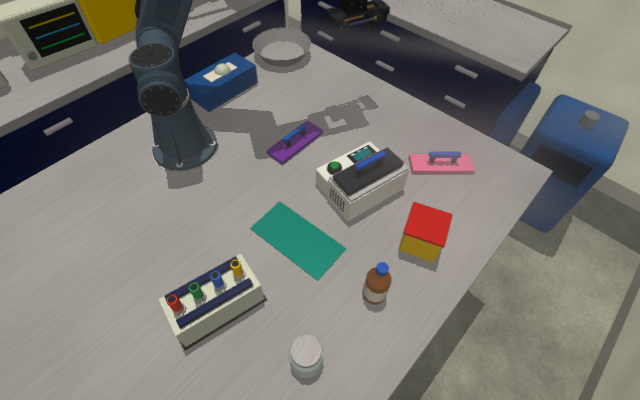

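View pics/top0.png

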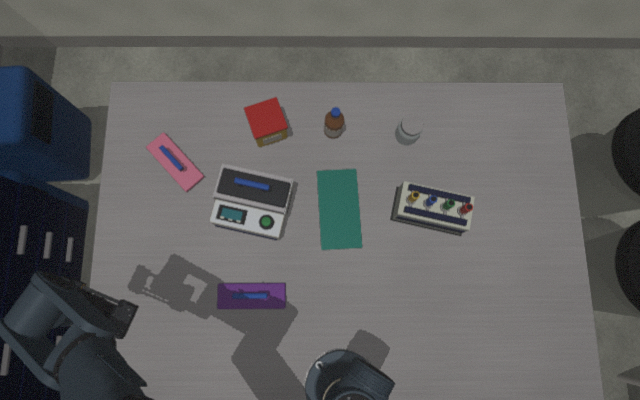

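The top image shows the grey cover with its blue handle at (252,185), over the wells. The look-alikes are the pink slab at (175,160) and the purple one at (251,295), and I reject both on colour. The teal mat is at (340,208), and the dock at (435,207) holds 4 probes: yellow (413,198), blue (431,201), green (449,205) and red (466,208). The start button is at (266,222).

```bash
python3 - <<'E'
from h import *
np.set_printoptions(precision=4,suppress=True)
c=pickle.load(open('last_top.pkl','rb')); s=pickle.load(open('last_scene.pkl','rb'))
def seg(c,box,f):
    x0,y0,x1,y1=box; h=cv2.cvtColor(c['img'],cv2.COLOR_RGB2HSV).astype(int); m=np.zeros(h.shape[:2],np.uint8)
    m[y0:y1,x0:x1]=f(h[y0:y1,x0:x1]); 
    n,l,st,_=cv2.connectedComponentsWithStats(m); k=1+np.argmax(st[1:,4]); ys,xs=np.where(l==k); return np.c_[xs,ys].astype(float)
def rect(p):
    (cx,cy),(w,h),a=cv2.minAreaRect((p[:,:2]*1000).astype(np.float32)); 
    if w<h: w,h,a=h,w,a+90
    return np.array([cx,cy,w+0,h])/1000,a
mat=seg(c,(300,150,380,260),lambda h:(h[...,1]>120)&(h[...,0]>75)&(h[...,0]<95)&(h[...,2]>60))
P=np.array([at_z(c,u,.004) for u in mat]); print('mat',rect(P),P.mean(0))
blue=lambda h:(h[...,1]>150)&(h[...,0]>105)&(h[...,0]<125)&(h[...,2]>70)
hd=seg(c,(225,170,280,198),blue); P=np.array([at_z(c,u,.157) for u in hd]); print('handle top',rect(P),P.mean(0),len(P))
hd=seg(s,(350,145,395,175),blue); P=np.array([at_z(s,u,.157) for u in hd]); print('handle scene',rect(P),P.mean(0),len(P))
gr=lambda h:(h[...,1]>120)&(h[...,0]>50)&(h[...,0]<85)&(h[...,2]>50)
for cc,b in((c,(255,210,280,235)),(s,(322,157,350,180))):
    g=seg(cc,b,gr); print('btn',at_z(cc,g.mean(0),.086),len(g))
im=cv2.resize(c['img'][140:260,190:490],None,fx=2.6,fy=2.6,interpolation=cv2.INTER_CUBIC)
cv2.imwrite('pics/crop1.png',cv2.cvtColor(im,cv2.COLOR_RGB2BGR))
E
```

```text
mat (array([0.5219, 0.001 , 0.2445, 0.1205]), 3.0503315925598145) [0.5198 0.001  0.004 ]
handle top (array([0.5606, 0.2535, 0.0941, 0.0125]), 76.33619689941406) [0.5605 0.2522 0.157 ] 117
handle scene (array([0.5597, 0.2523, 0.0941, 0.0145]), 75.59713745117188) [0.5582 0.2488 0.157 ] 128
btn [0.4628 0.2218 0.086 ] 6
btn [0.4624 0.2213 0.086 ] 50
```

View pics/crop1.png

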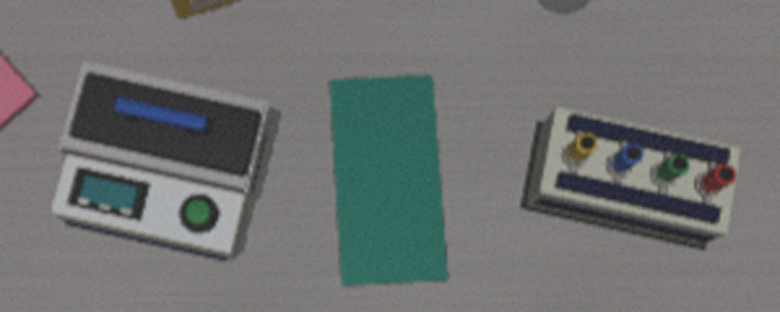

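Crop confirms: grey cover (not pink or purple) on the calibrator, its handle at crop (160,113).

```bash
cat >> h.py <<'E'
def go(P,ang=None):
    st=r.sense(); q=st['eef_rot']; M=R.from_quat([q[1],q[2],q[3],q[0]]).as_matrix()
    y=np.degrees(np.arctan2(M[1,1],M[0,1])); d=M.T@(np.array(P)-st['tool_pos'])*1000
    roll=0 if ang is None else (y-ang+90)%180-90
    print('shift',d.round(1),'roll',round(roll,1),'alt',round(roll-np.sign(roll)*180,1),'| yang',round(y,1),'j6',round(np.degrees(st['joints'][5]),1),'tcp',st['tool_pos'].round(4),'F',np.round(st['wrist_force'],1),'w',round(st['width'],4),'t',st['time_s'])
E
python3 -c "
from h import *
go([.56,.252,.25],-14)"
```

```text
shift [-428.  -184.6  -27.5] roll 82.4 alt -97.6 | yang 68.4 j6 -10.2 tcp [0.2299 0.5811 0.2225] F [-0.2  0.3 -0.4] w 0.0867 t 1.3
```

Request:
move_arm(
  motion=[
    {"gripper":100,"xyz":[-428,-185,-27],"roll":82},
    {"gripper":100,"xyz":[-428,-185,-27],"roll":82},
    {"gripper":100,"xyz":[-428,-185,-27],"roll":82},
    {"gripper":100,"xyz":[-428,-185,-27],"roll":82},
    {"gripper":100,"xyz":[-428,-185,-27],"roll":82},
    {"gripper":100,"xyz":[-428,-185,-27],"roll":82},
    {"gripper":100,"xyz":[-428,-185,-27],"roll":82},
    {"gripper":100,"xyz":[-428,-185,-27],"roll":82},
    {"gripper":100,"xyz":[-428,-185,-27],"roll":82},
    {"gripper":100,"xyz":[-428,-185,-27],"roll":82},
    {"gripper":100,"xyz":[-428,-185,-27],"roll":82},
    {"gripper":100,"xyz":[-428,-185,-27],"roll":82},
  ],
)

```text
time_s: 2.8
tool_pos: [0.5589, 0.2527, 0.2496]
eef_rot: [-0.0, 0.785, 0.619, -0.0]
wrist_force: [0.6, -0.3, -0.0]
width: 0.0872
finger_force: 0.0
```

```bash
python3 - <<'E'
from h import *
go([.56,.252,.131],-14)
c=snap('wrist','w1.png'); print(c['C'].round(3).tolist(),c['K'][0,0], proj(c,[[.56,.252,.15],r.sense()['tool_pos']]))
print(r.recognise('cover','wrist'))
E
```

```text
shift [ -0.5   1.3 118.6] roll 0.5 alt -179.5 | yang -13.5 j6 27.4 tcp [0.5589 0.2527 0.2496] F [ 0.6 -0.3 -0. ] w 0.0872 t 2.8
[[0.972, -0.223, -0.07, 0.578], [-0.234, -0.928, -0.292, 0.333], [0.0, 0.3, -0.954, 0.411], [0.0, 0.0, 0.0, 1.0]] 319.60254315403995 [[319.16539019 200.04246249]
 [318.38994051 253.40261423]]
[{'point': [92.9, 199.7], 'conf': 0.93}, {'point': [318.4, 175.0], 'conf': 0.86}, {'point': [334.7, 2.2], 'conf': 0.6}]
```

View pics/w1.png

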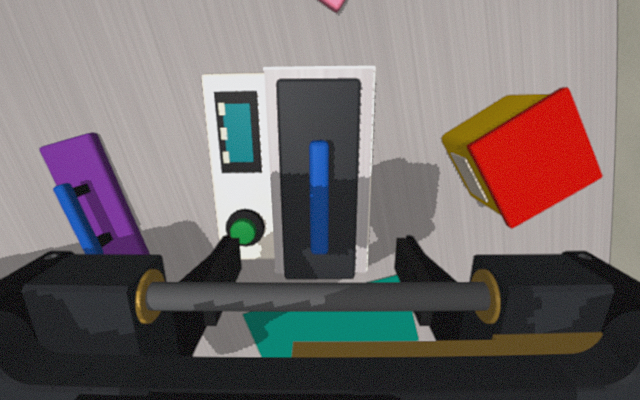

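The wrist view shows the grey cover's handle running from (319,141) to (319,253), midway between the fingers as predicted, so I go down and grip.

Request:
move_arm(
  motion=[
    {"gripper":60,"xyz":[0,1,60],"roll":0},
    {"gripper":60,"xyz":[0,1,100],"roll":0},
    {"gripper":50,"xyz":[0,1,118],"roll":0},
    {"gripper":30,"xyz":[0,1,118],"roll":0},
    {"gripper":0,"xyz":[0,1,118],"roll":0},
    {"gripper":0,"xyz":[0,1,118],"roll":0},
    {"gripper":0,"xyz":[0,1,118],"roll":0},
    {"gripper":0,"xyz":[0,1,118],"roll":0},
    {"gripper":0,"xyz":[0,1,118],"roll":0},
  ],
  squeeze=35,
)

```text
time_s: 4.03
tool_pos: [0.5606, 0.2516, 0.1322]
eef_rot: [-0.0, 0.786, 0.619, 0.0]
wrist_force: [-1.7, -0.3, 3.9]
width: 0.0158
finger_force: 35.0
```

Request:
move_arm(
  motion=[
    {"gripper":0,"xyz":[0,0,-20],"roll":0},
    {"gripper":0,"xyz":[0,0,-60],"roll":0},
    {"gripper":0,"xyz":[0,0,-100],"roll":0},
    {"gripper":0,"xyz":[0,0,-100],"roll":0},
  ],
)

```text
time_s: 4.53
tool_pos: [0.563, 0.2519, 0.2343]
eef_rot: [0.002, 0.786, 0.618, 0.003]
wrist_force: [0.1, -0.2, -2.7]
width: 0.0157
finger_force: 35.0
```

```bash
python3 - <<'E'
from h import *
go([.5215,.001,.231],-87)
c=snap('wrist','w2.png')
E
```

```text
shift [-253.7   18.6    2.6] roll 73.4 alt -106.6 | yang -13.6 j6 27.3 tcp [0.563  0.2519 0.2343] F [ 0.1 -0.2 -2.7] w 0.0157 t 4.525
```

View pics/w2.png

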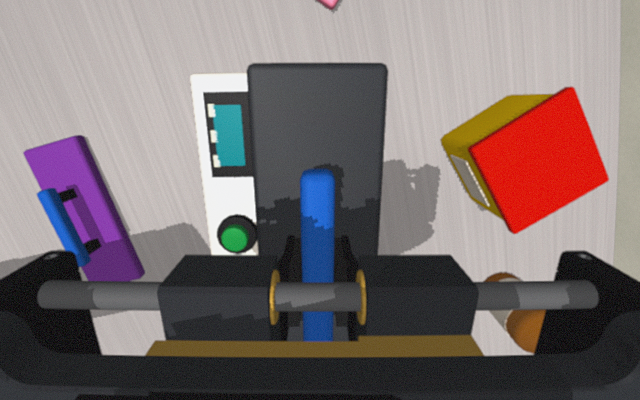

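The cover is gripped and hangs level over the wells, with the handle at (318,240) between the fingers. I carry it to the mat.

Request:
move_arm(
  motion=[
    {"gripper":0,"xyz":[-30,2,0],"roll":8},
    {"gripper":0,"xyz":[-60,4,0],"roll":16},
    {"gripper":0,"xyz":[-90,6,0],"roll":24},
    {"gripper":0,"xyz":[-120,8,0],"roll":32},
    {"gripper":0,"xyz":[-150,10,0],"roll":41},
    {"gripper":0,"xyz":[-180,13,0],"roll":50},
    {"gripper":0,"xyz":[-210,15,0],"roll":58},
    {"gripper":0,"xyz":[-235,17,0],"roll":67},
    {"gripper":0,"xyz":[-254,19,0],"roll":73},
    {"gripper":0,"xyz":[-254,19,0],"roll":73},
    {"gripper":0,"xyz":[-254,19,60],"roll":73},
    {"gripper":0,"xyz":[-254,19,120],"roll":73},
    {"gripper":0,"xyz":[-254,19,160],"roll":73},
    {"gripper":0,"xyz":[-254,19,180],"roll":73},
    {"gripper":0,"xyz":[-254,19,180],"roll":73},
  ],
)

```text
time_s: 6.45
tool_pos: [0.5174, 0.0013, 0.049]
eef_rot: [-0.001, 1.0, 0.031, -0.003]
wrist_force: [0.5, -0.1, -2.9]
width: 0.0154
finger_force: 35.0
```

```bash
python3 - <<'E'
from h import *
go([.5215,.001,.037],-87)
c=snap('top','t2.png'); im=cv2.resize(c['img'][120:290,240:440],None,fx=3,fy=3,interpolation=cv2.INTER_CUBIC)
cv2.imwrite('pics/t2c.png',cv2.cvtColor(im,cv2.COLOR_RGB2BGR))
E
```

```text
shift [ 4.1  0.6 12. ] roll 0.5 alt -179.5 | yang -86.5 j6 74.2 tcp [0.5174 0.0013 0.049 ] F [ 0.5 -0.1 -2.9] w 0.0154 t 6.45
```

View pics/t2c.png

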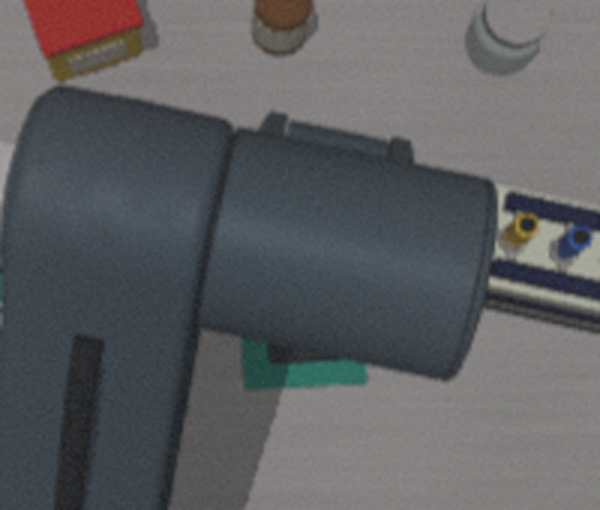

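The arm hides most of it, but the cover's near end (crop (318,360)) lies inside the mat's near edge (crop row 385) with roughly the expected 25 mm margin, so I lower it and release.

Request:
move_arm(
  motion=[
    {"gripper":0,"xyz":[2,0,6],"roll":0},
    {"gripper":0,"xyz":[4,0,12],"roll":0},
    {"gripper":0,"xyz":[4,0,12],"roll":0},
    {"gripper":20,"xyz":[4,0,12],"roll":0},
    {"gripper":60,"xyz":[4,0,12],"roll":0},
    {"gripper":60,"xyz":[4,0,12],"roll":0},
    {"gripper":70,"xyz":[4,0,-40],"roll":0},
    {"gripper":100,"xyz":[4,0,-100],"roll":0},
    {"gripper":100,"xyz":[4,0,-160],"roll":0},
    {"gripper":100,"xyz":[4,0,-215],"roll":0},
    {"gripper":100,"xyz":[4,0,-215],"roll":0},
  ],
)

```text
time_s: 7.88
tool_pos: [0.5266, -0.0003, 0.2717]
eef_rot: [0.001, 1.0, 0.03, 0.006]
wrist_force: [0.5, -0.2, 0.4]
width: 0.0793
finger_force: 0.0
```

```bash
python3 - <<'E'
from h import *
np.set_printoptions(precision=4,suppress=True)
c=snap('wrist','w3.png'); s=snap('scene')
P=pickle.load(open('last_scene.pkl','rb'))
hs=cv2.cvtColor(c['img'],cv2.COLOR_RGB2HSV).astype(int)
m=((hs[...,1]>150)&(hs[...,0]>105)&(hs[...,0]<125)&(hs[...,2]>70)).astype(np.uint8)
n,l,st,ce=cv2.connectedComponentsWithStats(m)
for k in range(1,n):
    if st[k,4]>300:
        ys,xs=np.where(l==k); Q=np.array([at_z(c,(x,y),.062) for x,y in zip(xs,ys)]); print(st[k],Q.mean(0),cv2.minAreaRect((Q[:,:2]*1000).astype(np.float32)))
# probe tops in scene: colour
for nm in('probe0',): print([(np.round(x['point']).tolist(),round(x['conf'],2)) for x in r.recognise(nm,'scene')])
go([.5,-.17,.264])
E
```

```text
[ 310  132   14   82 1058] [0.5283 0.0002 0.062 ] ((526.4082641601562, 0.053826332092285156), (98.15109252929688, 15.784259796142578), 3.6542510986328125)
[ 502  151  138   56 1472] [ 0.5398 -0.3101  0.062 ] ((537.7269287109375, -318.34759521484375), (198.293701171875, 16.458446502685547), 76.93331146240234)
[537 195  47  32 719] [ 0.4998 -0.3057  0.062 ] ((499.8709411621094, -308.7251281738281), (69.32182312011719, 28.299999237060547), 66.69493103027344)
[ 478  210  136   49 1270] [ 0.466  -0.2952  0.062 ] ((464.1452941894531, -301.4638366699219), (198.19683837890625, 16.437244415283203), 76.78346252441406)
[([237.0, 272.0], 0.76), ([175.0, 305.0], 0.74), ([193.0, 289.0], 0.6), ([306.0, 357.0], 0.58)]
shift [-32.6 168.9   1.6] roll 0 alt 0 | yang -86.6 j6 74.4 tcp [0.5225 0.0005 0.2656] F [ 0.  -0.2 -0.2] w 0.0852 t 8.025
```

View pics/w3.png

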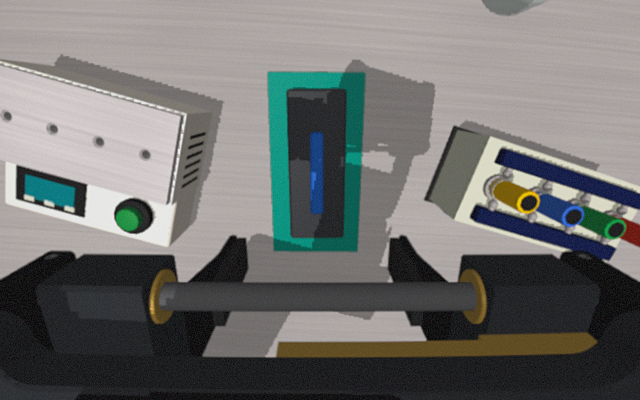

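The wrist view shows the cover centred on the mat at (316,165). The four wells are uncovered at (7,116), (53,128), (99,142) and (145,155), and the probe caps are at (528,202), (572,216) and (614,229), with red partly hidden at (632,232).

```bash
python3 - <<'E'
from h import *
c=pickle.load(open('last_wrist.pkl','rb'))
for u in[(528,202),(572,216),(614,229)]: print('cap',at_z(c,u,.15).round(4))
for u in[(7,116),(53,128),(99,142),(145,155)]: print('well',at_z(c,u,.1).round(4))
print('btn',at_z(c,(131,216),.087).round(4))
go([.50,-.20,.26],-13)
E
```

```text
cap [ 0.5304 -0.2006  0.15  ]
cap [ 0.5189 -0.2484  0.15  ]
cap [ 0.5078 -0.2965  0.15  ]
well [0.5786 0.3271 0.1   ]
well [0.5683 0.2785 0.1   ]
well [0.5561 0.2306 0.1   ]
well [0.5448 0.1825 0.1   ]
btn [0.4698 0.2129 0.087 ]
shift [-34.4 198.8   5.6] roll -73.6 alt 106.4 | yang -86.6 j6 74.4 tcp [5.225e-01 5.000e-04 2.656e-01] F [ 0.  -0.2 -0.2] w 0.0852 t 8.025
```

```bash
python3 - <<'E'
from h import *
go([.530,-.2006,.25],-13.2)
E
```

```text
shift [ -4.4 201.2  15.5] roll -73.4 alt 106.6 | yang -86.6 j6 74.4 tcp [5.225e-01 5.000e-04 2.656e-01] F [ 0.  -0.2 -0.2] w 0.0852 t 8.025
```

Request:
move_arm(
  motion=[
    {"gripper":100,"xyz":[-4,60,0],"roll":-10},
    {"gripper":100,"xyz":[-4,120,0],"roll":-20},
    {"gripper":100,"xyz":[-4,180,0],"roll":-30},
    {"gripper":100,"xyz":[-4,201,0],"roll":-40},
    {"gripper":100,"xyz":[-4,201,15],"roll":-50},
    {"gripper":100,"xyz":[-4,201,15],"roll":-60},
    {"gripper":100,"xyz":[-4,201,15],"roll":-70},
    {"gripper":70,"xyz":[-4,201,15],"roll":-73.5},
    {"gripper":70,"xyz":[-4,201,15],"roll":-73.5},
    {"gripper":70,"xyz":[-4,201,15],"roll":-73.5},
  ],
)

```text
time_s: 9.28
tool_pos: [0.5309, -0.2002, 0.2502]
eef_rot: [-0.001, 0.783, 0.622, -0.0]
wrist_force: [-0.1, -0.4, 0.4]
width: 0.0657
finger_force: 0.0
```

```bash
python3 - <<'E'
from h import *
go([.530,-.2006,.25],-13.2)
c=snap('wrist','w4.png'); print(proj(c,[[.5304,-.2006,.15],[.5189,-.2484,.15],[.5078,-.2965,.15],[.4965,-.345,.15]]).round(0).tolist())
E
```

```text
shift [-0.6 -0.8  0.2] roll 0.1 alt -179.9 | yang -13.1 j6 -18.8 tcp [ 0.5309 -0.2002  0.2502] F [-0.1 -0.4  0.4] w 0.0657 t 9.275
[[317.0, 200.0], [317.0, 252.0], [317.0, 298.0], [317.0, 341.0]]
```

View pics/w4.png

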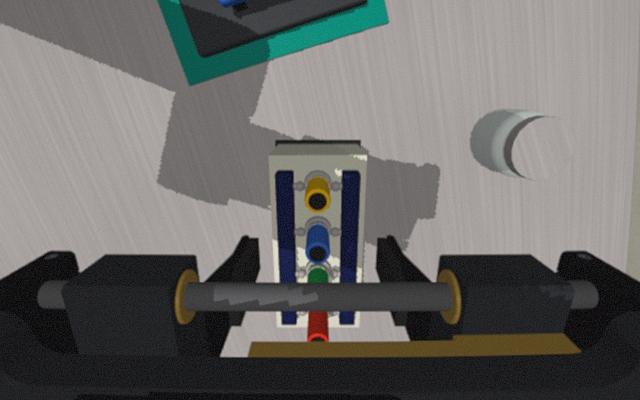

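Yellow's cap at (317,200) is exactly where predicted; blue is at (318,256). I descend on yellow, grip it and pull straight up.

Request:
move_arm(
  motion=[
    {"gripper":70,"xyz":[0,0,50],"roll":0},
    {"gripper":70,"xyz":[0,0,100],"roll":0},
    {"gripper":60,"xyz":[0,0,130],"roll":0},
    {"gripper":40,"xyz":[0,0,137],"roll":0},
    {"gripper":40,"xyz":[0,0,137],"roll":0},
    {"gripper":20,"xyz":[0,0,137],"roll":0},
    {"gripper":0,"xyz":[0,0,137],"roll":0},
    {"gripper":0,"xyz":[0,0,137],"roll":0},
    {"gripper":0,"xyz":[0,0,137],"roll":0},
    {"gripper":0,"xyz":[0,0,137],"roll":0},
  ],
  squeeze=45,
)

```text
time_s: 10.58
tool_pos: [0.5319, -0.2009, 0.1158]
eef_rot: [0.001, 0.783, 0.622, 0.0]
wrist_force: [-1.4, 0.0, 5.9]
width: 0.0222
finger_force: 44.8
```

Request:
move_arm(
  motion=[
    {"gripper":0,"xyz":[0,0,-2],"roll":0},
    {"gripper":0,"xyz":[0,0,-4],"roll":0},
    {"gripper":0,"xyz":[0,0,-6],"roll":0},
    {"gripper":0,"xyz":[0,0,-8],"roll":0},
    {"gripper":0,"xyz":[0,0,-10],"roll":0},
    {"gripper":0,"xyz":[0,0,-14],"roll":0},
    {"gripper":0,"xyz":[0,0,-25],"roll":0},
    {"gripper":0,"xyz":[0,0,-60],"roll":0},
    {"gripper":0,"xyz":[0,0,-110],"roll":0},
    {"gripper":0,"xyz":[0,0,-160],"roll":0},
    {"gripper":0,"xyz":[0,0,-175],"roll":0},
    {"gripper":0,"xyz":[0,0,-175],"roll":0},
  ],
)

```text
time_s: 12.08
tool_pos: [0.532, -0.2009, 0.2911]
eef_rot: [0.002, 0.783, 0.622, 0.001]
wrist_force: [-0.1, 0.6, -1.2]
width: 0.022
finger_force: 44.8
```

```bash
python3 - <<'E'
from h import *
go([.5448,.1825,.26],-13.2)
c=snap('wrist','w5.png'); 
t=r.sense()['tool_pos']; print(proj(c,[t-[0,0,.098],t-[0,0,.023],t+[0,0,.037]]).round(0).tolist())
cv2.imwrite('pics/w5c.png',cv2.cvtColor(cv2.resize(c['img'][50:350,170:470],None,fx=2,fy=2,interpolation=cv2.INTER_CUBIC),cv2.COLOR_RGB2BGR))
E
```

```text
shift [376.4 -74.4  30.4] roll 0.1 alt -179.9 | yang -13.1 j6 -18.9 tcp [ 0.532  -0.2009  0.2911] F [-0.1  0.6 -1.2] w 0.022 t 12.075
[[316.0, 199.0], [316.0, 235.0], [316.0, 288.0]]
```

View pics/w5c.png

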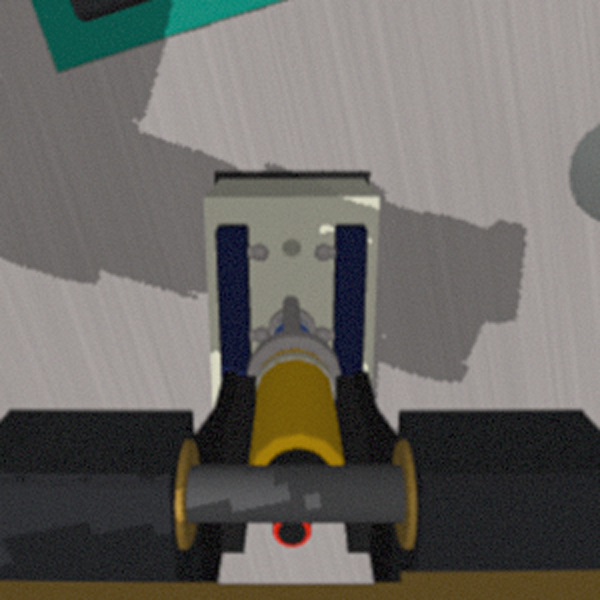

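Yellow is in hand and on the tool axis: its tip at crop (291,300), full-image (315.5,200), matches the predicted (316,199). I go over the nearest well.

Request:
move_arm(
  motion=[
    {"gripper":0,"xyz":[50,-10,0],"roll":0},
    {"gripper":0,"xyz":[100,-20,0],"roll":0},
    {"gripper":0,"xyz":[150,-30,0],"roll":0},
    {"gripper":0,"xyz":[200,-40,0],"roll":0},
    {"gripper":0,"xyz":[250,-50,0],"roll":0},
    {"gripper":0,"xyz":[300,-60,0],"roll":0},
    {"gripper":0,"xyz":[350,-70,0],"roll":0},
    {"gripper":0,"xyz":[376,-74,10],"roll":0},
    {"gripper":0,"xyz":[376,-74,30],"roll":0},
    {"gripper":0,"xyz":[376,-74,30],"roll":0},
    {"gripper":0,"xyz":[376,-74,30],"roll":0},
    {"gripper":0,"xyz":[376,-74,30],"roll":0},
  ],
)

```text
time_s: 13.62
tool_pos: [0.5451, 0.1819, 0.26]
eef_rot: [0.0, 0.783, 0.622, 0.0]
wrist_force: [-0.4, -0.2, -0.1]
width: 0.0216
finger_force: 44.8
```

```bash
python3 - <<'E'
from h import *
go([.5448,.1825,.236],-13.2)
c=snap('wrist','w6.png'); 
t=r.sense()['tool_pos']; print(proj(c,[t-[0,0,.1],t-[0,0,.16],[.5448,.1825,.1],[.5561,.2306,.1],[.5683,.2785,.1]]).round(0).tolist())
cv2.imwrite('pics/w6c.png',cv2.cvtColor(cv2.resize(c['img'][50:350,170:470],None,fx=2,fy=2,interpolation=cv2.INTER_CUBIC),cv2.COLOR_RGB2BGR))
E
```

```text
shift [ 0.5 -0.4 24. ] roll 0.1 alt -179.9 | yang -13.1 j6 20.5 tcp [0.5451 0.1819 0.26  ] F [-0.4 -0.2 -0.1] w 0.0216 t 13.625
[[318.0, 199.0], [318.0, 182.0], [317.0, 182.0], [317.0, 133.0], [318.0, 80.0]]
```

View pics/w6c.png

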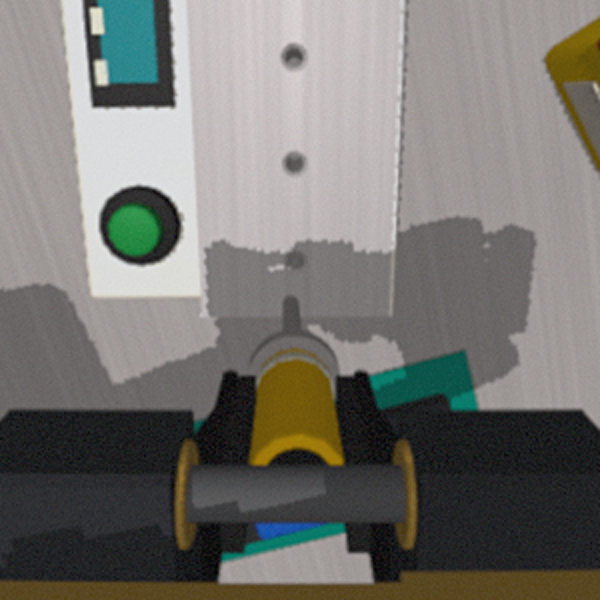

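Yellow's tip is at full-image (315.5,199); the wells are at (317.5,179), (317,130.5) and (316.5,78.5). I refine the well positions by centroid and a line fit.

```bash
cat >> h.py <<'E'
def dark(c,uv,rad=9):
    u,v=map(int,np.round(uv)); g=cv2.cvtColor(c['img'],cv2.COLOR_RGB2GRAY)[v-rad:v+rad+1,u-rad:u+rad+1].astype(float)
    g=cv2.GaussianBlur(g,(3,3),0); b=np.percentile(g,60); w=np.clip(b-25-g,0,None); w[w<0.25*w.max()]=0
    yy,xx=np.mgrid[-rad:rad+1,-rad:rad+1]; return np.array([u+(w*xx).sum()/w.sum(),v+(w*yy).sum()/w.sum()]),w.max()
E
python3 - <<'E'
from h import *
np.set_printoptions(precision=4,suppress=True)
c=pickle.load(open('last_wrist.pkl','rb'))
W=[]
for u in[(317.5,130.5),(316.5,78.5)]:
    d,m=dark(c,u); W.append(at_z(c,d,.1)[:2]); print(d,m,W[-1])
d,m=dark(c,(317.5,179),5); print('shadow one',d,m,at_z(c,d,.1))
v=W[1]-W[0]; print(np.linalg.norm(v),np.degrees(np.arctan2(v[1],v[0]))); 
d=np.array([np.cos(np.radians(76.8)),np.sin(np.radians(76.8))]); mid=(W[0]+W[1])/2
print([(mid+k*.05*d) for k in(-1.5,-.5,.5,1.5)])
d=v/np.linalg.norm(v); print([(mid+k*.05*d) for k in(-1.5,-.5,.5,1.5)])
E
```

```text
[316.5666 131.3351] 78.1875 [0.556  0.2325]
[316.2101  77.371 ] 94.9375 [0.5672 0.2816]
shadow one [nan nan] 0.0 [nan nan nan]
0.050358823048702685 77.15377384431476
[array([0.5444, 0.1841]), array([0.5559, 0.2327]), array([0.5673, 0.2814]), array([0.5787, 0.3301])]
[array([0.5449, 0.184 ]), array([0.556 , 0.2327]), array([0.5671, 0.2815]), array([0.5782, 0.3302])]h.py:33: RuntimeWarning: invalid value encountered in scalar divide
  yy,xx=np.mgrid[-rad:rad+1,-rad:rad+1]; return np.array([u+(w*xx).sum()/w.sum(),v+(w*yy).sum()/w.sum()]),w.max()
```

```bash
python3 - <<'E'
from h import *
go([.5447,.1842,.210],-13.2)
E
```

```text
shift [ 2.1 -0.9 50.1] roll 0.1 alt -179.9 | yang -13.1 j6 20.5 tcp [0.5451 0.182  0.2601] F [ 0.1  0.9 -1.1] w 0.0219 t 13.675
```

Request:
move_arm(
  motion=[
    {"gripper":0,"xyz":[2,-1,25],"roll":0},
    {"gripper":0,"xyz":[2,-1,50],"roll":0},
    {"gripper":0,"xyz":[2,-1,50],"roll":0},
    {"gripper":0,"xyz":[2,-1,50],"roll":0},
  ],
)

```text
time_s: 14.18
tool_pos: [0.545, 0.1845, 0.2107]
eef_rot: [0.001, 0.783, 0.622, 0.001]
wrist_force: [-0.9, -0.1, -0.5]
width: 0.0219
finger_force: 44.8
```

```bash
python3 - <<'E'
from h import *
go([.5447,.1842,.206],-13.2)
c=snap('wrist','w7.png'); 
t=r.sense()['tool_pos']; print(proj(c,[t-[0,0,.1008],[.5446,.184,.1],[.5559,.2327,.1],[.5672,.2815,.1]]).round(1).tolist())
print(dark(c,proj(c,[.5559,.2327,.1])[0]),dark(c,proj(c,[.5672,.2815,.1])[0]))
cv2.imwrite('pics/w7c.png',cv2.cvtColor(cv2.resize(c['img'][160:260,250:390],None,fx=5,fy=5,interpolation=cv2.INTER_CUBIC),cv2.COLOR_RGB2BGR))
E
```

```text
shift [-0.4 -0.2  4.7] roll 0.1 alt -179.9 | yang -13.1 j6 20.7 tcp [0.545  0.1845 0.2107] F [-0.9 -0.1 -0.5] w 0.0219 t 14.175
[[317.7, 199.2], [317.1, 196.5], [317.0, 139.9], [316.9, 76.9]]
(array([317.08569119, 139.72482301]), np.float64(67.8125)) (array([316.76263791,  76.5811219 ]), np.float64(76.6875))
```

View pics/w7c.png

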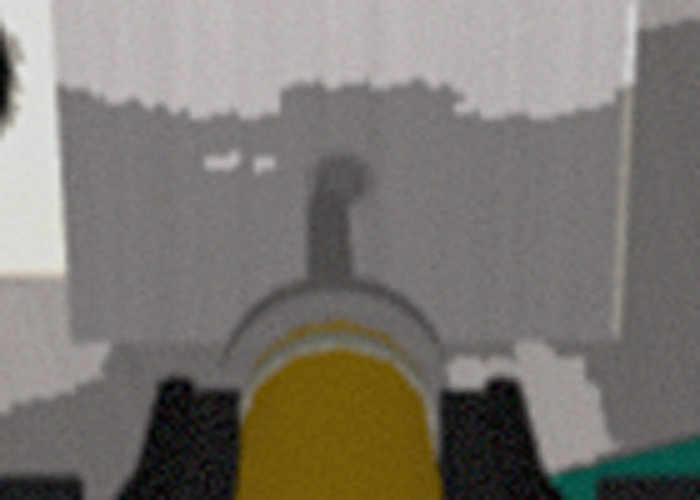

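The crop shows the stem tip at crop (330,190), full-image (316,198), and the well rim centred around crop (343,178), full-image (318.6,195.6). The tip must move about 1.6 mm to the right (tool +y).

Request:
move_arm(
  motion=[
    {"gripper":0,"xyz":[0,1.6,3],"roll":0},
    {"gripper":0,"xyz":[0,1.6,6],"roll":0},
    {"gripper":0,"xyz":[0,1.6,9],"roll":0},
    {"gripper":0,"xyz":[0,1.6,12],"roll":0},
    {"gripper":0,"xyz":[0,1.6,15],"roll":0},
    {"gripper":0,"xyz":[0,1.6,15],"roll":0},
  ],
)

```text
time_s: 14.98
tool_pos: [0.546, 0.1842, 0.1943]
eef_rot: [0.0, 0.783, 0.622, 0.0]
wrist_force: [2.3, -0.0, -1.2]
width: 0.0223
finger_force: 44.8
```

The tip is about 6 mm inside with no vertical load. I continue down.

Request:
move_arm(
  motion=[
    {"gripper":0,"xyz":[0,0.4,8],"roll":0},
    {"gripper":0,"xyz":[0,0.4,18],"roll":0},
    {"gripper":0,"xyz":[0,0.4,28],"roll":0},
    {"gripper":0,"xyz":[0,0.4,38],"roll":0},
    {"gripper":0,"xyz":[0,0.4,48],"roll":0},
    {"gripper":0,"xyz":[0,0.4,58],"roll":0},
    {"gripper":0,"xyz":[0,0.4,64],"roll":0},
    {"gripper":0,"xyz":[0,0.4,68],"roll":0},
    {"gripper":0,"xyz":[0,0.4,69],"roll":0},
  ],
)

```text
time_s: 16.1
tool_pos: [0.5461, 0.1841, 0.1258]
eef_rot: [-0.0, 0.783, 0.622, -0.0]
wrist_force: [-0.6, -0.7, 5.2]
width: 0.0218
finger_force: 44.8
```

Collar seated: the TCP is at z 0.1258 as predicted, with 5 N contact. I release and go for blue.

Request:
move_arm(
  motion=[
    {"gripper":0,"xyz":[0,0,1],"roll":0},
    {"gripper":30,"xyz":[0,0,0],"roll":0},
    {"gripper":60,"xyz":[0,0,0],"roll":0},
    {"gripper":60,"xyz":[0,0,0],"roll":0},
    {"gripper":60,"xyz":[0,0,-20],"roll":0},
    {"gripper":60,"xyz":[0,0,-70],"roll":0},
    {"gripper":60,"xyz":[0,0,-130],"roll":0},
    {"gripper":70,"xyz":[-60,10,-150],"roll":0},
    {"gripper":70,"xyz":[-120,20,-150],"roll":0},
    {"gripper":70,"xyz":[-180,30,-150],"roll":0},
    {"gripper":70,"xyz":[-240,41,-150],"roll":0},
    {"gripper":70,"xyz":[-300,51,-150],"roll":0},
    {"gripper":70,"xyz":[-360,61,-150],"roll":0},
    {"gripper":70,"xyz":[-410,70,-140],"roll":0},
    {"gripper":70,"xyz":[-428,73,-130],"roll":0},
    {"gripper":70,"xyz":[-428,73,-125],"roll":0},
    {"gripper":70,"xyz":[-428,73,-125],"roll":0},
    {"gripper":70,"xyz":[-428,73,-125],"roll":0},
  ],
)

```text
time_s: 18.35
tool_pos: [0.5206, -0.2475, 0.2509]
eef_rot: [-0.0, 0.782, 0.623, 0.0]
wrist_force: [0.7, -0.9, -0.6]
width: 0.0609
finger_force: 0.0
```

```bash
python3 - <<'E'
from h import *
go([.5201,-.2494,.1155],-13.2)
c=snap('wrist','w8.png'); print(proj(c,[.5201,-.2494,.15]), dark(c,proj(c,[.5201,-.2494,.15])[0]))
E
```

```text
shift [-2.000e+00 -1.000e-01  1.354e+02] roll 0.2 alt -179.8 | yang -13.0 j6 -23.6 tcp [ 0.5206 -0.2475  0.2509] F [ 0.7 -0.9 -0.6] w 0.0609 t 18.35
[[317.63763926 201.2713931 ]] (array([nan, nan]), np.float64(0.0))h.py:33: RuntimeWarning: invalid value encountered in scalar divide
  yy,xx=np.mgrid[-rad:rad+1,-rad:rad+1]; return np.array([u+(w*xx).sum()/w.sum(),v+(w*yy).sum()/w.sum()]),w.max()
```

Request:
move_arm(
  motion=[
    {"gripper":70,"xyz":[-2,0,50],"roll":0},
    {"gripper":70,"xyz":[-2,0,100],"roll":0},
    {"gripper":60,"xyz":[-2,0,130],"roll":0},
    {"gripper":40,"xyz":[-2,0,136],"roll":0},
    {"gripper":40,"xyz":[-2,0,136],"roll":0},
    {"gripper":20,"xyz":[-2,0,136],"roll":0},
    {"gripper":0,"xyz":[-2,0,136],"roll":0},
    {"gripper":0,"xyz":[-2,0,136],"roll":0},
    {"gripper":0,"xyz":[-2,0,136],"roll":0},
    {"gripper":0,"xyz":[-2,0,136],"roll":0},
  ],
  squeeze=45,
)

```text
time_s: 19.65
tool_pos: [0.5201, -0.2516, 0.1158]
eef_rot: [0.001, 0.783, 0.622, 0.0]
wrist_force: [-1.3, -0.0, 7.1]
width: 0.0218
finger_force: 44.8
```

Request:
move_arm(
  motion=[
    {"gripper":0,"xyz":[0,0,-2],"roll":0},
    {"gripper":0,"xyz":[0,0,-4],"roll":0},
    {"gripper":0,"xyz":[0,0,-6],"roll":0},
    {"gripper":0,"xyz":[0,0,-8],"roll":0},
    {"gripper":0,"xyz":[0,0,-10],"roll":0},
    {"gripper":0,"xyz":[0,0,-14],"roll":0},
    {"gripper":0,"xyz":[0,0,-25],"roll":0},
    {"gripper":0,"xyz":[0,0,-75],"roll":0},
    {"gripper":0,"xyz":[0,0,-135],"roll":0},
    {"gripper":0,"xyz":[50,-8,-175],"roll":0},
    {"gripper":0,"xyz":[110,-17,-175],"roll":0},
    {"gripper":0,"xyz":[170,-26,-175],"roll":0},
    {"gripper":0,"xyz":[230,-35,-175],"roll":0},
    {"gripper":0,"xyz":[290,-44,-175],"roll":0},
    {"gripper":0,"xyz":[350,-53,-175],"roll":0},
    {"gripper":0,"xyz":[410,-63,-175],"roll":0},
    {"gripper":0,"xyz":[460,-70,-175],"roll":0},
    {"gripper":0,"xyz":[478,-73,-160],"roll":0},
    {"gripper":0,"xyz":[478,-73,-130],"roll":0},
    {"gripper":0,"xyz":[478,-73,-130],"roll":0},
  ],
)

```text
time_s: 22.15
tool_pos: [0.555, 0.2298, 0.2425]
eef_rot: [-0.001, 0.783, 0.622, -0.003]
wrist_force: [0.1, -1.5, -0.1]
width: 0.0221
finger_force: 44.8
```

```bash
python3 - <<'E'
from h import *
go([.5573,.2326,.211],-13.2)
c=snap('wrist','w9.png'); t=r.sense()['tool_pos']; print(proj(c,[t-[0,0,.1],[.5559,.2327,.1]]).round(1).tolist())
cv2.imwrite('pics/w9c.png',cv2.cvtColor(cv2.resize(c['img'][110:310,220:420],None,fx=3,fy=3,interpolation=cv2.INTER_CUBIC),cv2.COLOR_RGB2BGR))
E
```

```text
shift [ 3.3  1.8 31.5] roll 0.1 alt -179.9 | yang -13.1 j6 25.0 tcp [0.555  0.2298 0.2425] F [ 0.1 -1.5 -0.1] w 0.0221 t 22.15
[[319.8, 199.2], [318.7, 183.0]]
```

View pics/w9c.png

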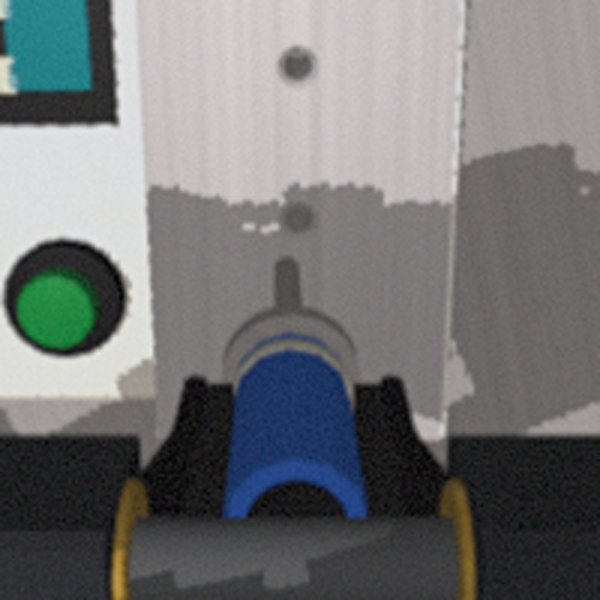

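Blue's tip is at full-image (315.7,197.3) and its well at (319,182.3), matching the model. I measure blue's offset in the grip against yellow's by template matching.

```bash
cat >> h.py <<'E'
def inhand(a,b,box=(290,195,343,222)):
    # shift of b relative to a, edges of stem+collar
    f=lambda n:cv2.cvtColor(cv2.GaussianBlur(cv2.imread('pics/'+n),(3,3),0),cv2.COLOR_BGR2GRAY)
    E=lambda g:cv2.magnitude(cv2.Sobel(g,cv2.CV_32F,1,0),cv2.Sobel(g,cv2.CV_32F,0,1))
    x0,y0,x1,y1=box; A=E(f(a))[y0:y1,x0:x1]; B=E(f(b))[y0-8:y1+8,x0-8:x1+8]
    m=cv2.matchTemplate(B,A,cv2.TM_CCOEFF_NORMED); _,v,_,(i,j)=cv2.minMaxLoc(m)
    def s(p,q,t): return .5*(p-t)/(p-2*q+t)
    if 0<i<16 and 0<j<16: i+=s(m[j,i-1],v,m[j,i+1]) if 0 else 0; 
    return i-8,j-8,v
E
python3 - <<'E'
from h import *
for a in('w5.png','w6.png','w7.png'): print(a,inhand(a,'w9.png'))
print(inhand('w5.png','w6.png'),inhand('w5.png','w7.png'))
E
```

```text
w5.png (0, -2, 0.07737910002470016)
w6.png (0, -3, 0.6792213320732117)
w7.png (0, -3, 0.9039032459259033)
(0, 1, 0.11604078859090805) (0, 6, 0.05010271072387695)
```

```bash
python3 - <<'E'
from h import *
go([.5568,.2304,.205],-13.2)
E
```

```text
shift [ 0.6  0.4 39. ] roll 0.1 alt -179.9 | yang -13.1 j6 25.0 tcp [0.5563 0.2299 0.244 ] F [ 0.4  0.2 -0. ] w 0.0222 t 22.2
```

Request:
move_arm(
  motion=[
    {"gripper":0,"xyz":[0.6,0.4,20],"roll":0},
    {"gripper":0,"xyz":[0.6,0.4,37],"roll":0},
    {"gripper":0,"xyz":[0.6,0.4,37],"roll":0},
    {"gripper":0,"xyz":[0.6,0.4,37],"roll":0},
  ],
)

```text
time_s: 22.7
tool_pos: [0.558, 0.2312, 0.2082]
eef_rot: [0.0, 0.783, 0.622, 0.001]
wrist_force: [0.3, -0.4, -0.4]
width: 0.0221
finger_force: 44.8
```

```bash
python3 - <<'E'
from h import *
go([.5568,.2304,.19],-13.2)
c=snap('wrist','w10.png'); print(inhand('w7.png','w10.png'))
E
```

```text
shift [-1.1 -1.  18.2] roll 0.1 alt -179.9 | yang -13.1 j6 25.0 tcp [0.558  0.2312 0.2082] F [ 0.3 -0.4 -0.4] w 0.0221 t 22.7
(0, -3, 0.7562931776046753)
```

Request:
move_arm(
  motion=[
    {"gripper":0,"xyz":[-1,-1,0],"roll":0},
    {"gripper":0,"xyz":[-1,-1,4],"roll":0},
    {"gripper":0,"xyz":[-1,-1,7],"roll":0},
    {"gripper":0,"xyz":[-1,-1,10],"roll":0},
    {"gripper":0,"xyz":[-1,-1,13],"roll":0},
    {"gripper":0,"xyz":[-1,-1,15],"roll":0},
    {"gripper":0,"xyz":[-1,-1,15],"roll":0},
  ],
)

```text
time_s: 23.62
tool_pos: [0.5566, 0.2306, 0.1924]
eef_rot: [0.0, 0.783, 0.622, 0.0]
wrist_force: [0.6, 0.2, -2.1]
width: 0.0217
finger_force: 44.8
```

Blue is in freely. I push it home and release.

Request:
move_arm(
  motion=[
    {"gripper":0,"xyz":[0,0,10],"roll":0},
    {"gripper":0,"xyz":[0,0,20],"roll":0},
    {"gripper":0,"xyz":[0,0,30],"roll":0},
    {"gripper":0,"xyz":[0,0,40],"roll":0},
    {"gripper":0,"xyz":[0,0,50],"roll":0},
    {"gripper":0,"xyz":[0,0,58],"roll":0},
    {"gripper":0,"xyz":[0,0,63],"roll":0},
    {"gripper":0,"xyz":[0,0,66],"roll":0},
    {"gripper":0,"xyz":[0,0,67.5],"roll":0},
    {"gripper":0,"xyz":[0,0,67.5],"roll":0},
  ],
)

```text
time_s: 24.88
tool_pos: [0.5564, 0.2307, 0.1259]
eef_rot: [0.0, 0.783, 0.622, 0.0]
wrist_force: [0.7, -1.3, 4.4]
width: 0.0222
finger_force: 44.8
```

```bash
python3 - <<'E'
from h import *
go([.5082,-.2998,.26],-13.2)
E
```

```text
shift [-527.6   73.3 -134.2] roll 0.1 alt -179.9 | yang -13.1 j6 25.0 tcp [0.5564 0.2307 0.1259] F [ 0.7 -1.3  4.4] w 0.0222 t 24.875
```

Request:
move_arm(
  motion=[
    {"gripper":0,"xyz":[0,0,1],"roll":0},
    {"gripper":30,"xyz":[0,0,0],"roll":0},
    {"gripper":60,"xyz":[0,0,0],"roll":0},
    {"gripper":60,"xyz":[0,0,0],"roll":0},
    {"gripper":60,"xyz":[0,0,-20],"roll":0},
    {"gripper":60,"xyz":[0,0,-70],"roll":0},
    {"gripper":60,"xyz":[0,0,-130],"roll":0},
    {"gripper":70,"xyz":[-60,8,-150],"roll":0},
    {"gripper":70,"xyz":[-120,17,-150],"roll":0},
    {"gripper":70,"xyz":[-180,25,-150],"roll":0},
    {"gripper":70,"xyz":[-240,34,-150],"roll":0},
    {"gripper":70,"xyz":[-300,42,-150],"roll":0},
    {"gripper":70,"xyz":[-360,51,-150],"roll":0},
    {"gripper":70,"xyz":[-420,59,-150],"roll":0},
    {"gripper":70,"xyz":[-480,68,-150],"roll":0},
    {"gripper":70,"xyz":[-526,74,-125],"roll":0},
    {"gripper":70,"xyz":[-526,74,-125],"roll":0},
    {"gripper":70,"xyz":[-526,74,-125],"roll":0},
    {"gripper":70,"xyz":[-526,74,-125],"roll":0},
    {"gripper":70,"xyz":[-526,74,-125],"roll":0},
  ],
)

```text
time_s: 27.38
tool_pos: [0.5097, -0.2973, 0.2508]
eef_rot: [0.0, 0.783, 0.623, 0.0]
wrist_force: [-0.4, 0.1, -0.1]
width: 0.0609
finger_force: 0.0
```

```bash
python3 - <<'E'
from h import *
c=snap('wrist','w11.png'); go([.5092,-.2981,.1155],-13.2)
print([(np.round(x['point']).tolist(),round(x['conf'],2)) for x in r.recognise('probe2','wrist')])
E
```

```text
shift [ -0.7  -0.4 135.2] roll 0.2 alt -179.8 | yang -13.0 j6 -28.1 tcp [ 0.5097 -0.2974  0.2507] F [-0.2 -0.6  0.9] w 0.0612 t 27.425
[([314.0, 190.0], 0.95), ([316.0, 239.0], 0.81)]
```

Request:
move_arm(
  motion=[
    {"gripper":70,"xyz":[-0.5,0,50],"roll":0},
    {"gripper":70,"xyz":[-0.5,0,100],"roll":0},
    {"gripper":60,"xyz":[-0.5,0,130],"roll":0},
    {"gripper":40,"xyz":[-0.5,0,136],"roll":0},
    {"gripper":40,"xyz":[-0.5,0,136],"roll":0},
    {"gripper":20,"xyz":[-0.5,0,136],"roll":0},
    {"gripper":0,"xyz":[-0.5,0,136],"roll":0},
    {"gripper":0,"xyz":[-0.5,0,136],"roll":0},
    {"gripper":0,"xyz":[-0.5,0,136],"roll":0},
    {"gripper":0,"xyz":[-0.5,0,136],"roll":0},
  ],
  squeeze=45,
)

```text
time_s: 28.72
tool_pos: [0.5093, -0.2994, 0.1154]
eef_rot: [0.001, 0.783, 0.622, -0.0]
wrist_force: [-1.7, 0.5, 6.1]
width: 0.0221
finger_force: 44.8
```

Request:
move_arm(
  motion=[
    {"gripper":0,"xyz":[0,0,-2],"roll":0},
    {"gripper":0,"xyz":[0,0,-4],"roll":0},
    {"gripper":0,"xyz":[0,0,-6],"roll":0},
    {"gripper":0,"xyz":[0,0,-8],"roll":0},
    {"gripper":0,"xyz":[0,0,-11],"roll":0},
    {"gripper":0,"xyz":[0,0,-25],"roll":0},
    {"gripper":0,"xyz":[0,0,-75],"roll":0},
    {"gripper":0,"xyz":[0,0,-135],"roll":0},
    {"gripper":0,"xyz":[40,-5,-178],"roll":0},
    {"gripper":0,"xyz":[100,-13,-178],"roll":0},
    {"gripper":0,"xyz":[160,-20,-178],"roll":0},
    {"gripper":0,"xyz":[220,-28,-178],"roll":0},
    {"gripper":0,"xyz":[280,-36,-178],"roll":0},
    {"gripper":0,"xyz":[340,-43,-178],"roll":0},
    {"gripper":0,"xyz":[400,-51,-178],"roll":0},
    {"gripper":0,"xyz":[460,-59,-178],"roll":0},
    {"gripper":0,"xyz":[520,-66,-178],"roll":0},
    {"gripper":0,"xyz":[578,-73,-178],"roll":0},
    {"gripper":0,"xyz":[578,-73,-178],"roll":0},
    {"gripper":0,"xyz":[578,-73,-178],"roll":0},
  ],
)

```text
time_s: 31.22
tool_pos: [0.569, 0.2803, 0.2935]
eef_rot: [0.001, 0.783, 0.622, 0.001]
wrist_force: [0.3, -0.8, -0.6]
width: 0.0218
finger_force: 44.7
```

```bash
python3 - <<'E'
from h import *
go([.5686,.2814,.209],-13.2)
E
```

```text
shift [ 1.  -0.8 84.5] roll 0.2 alt -179.8 | yang -13.0 j6 29.2 tcp [0.569  0.2803 0.2935] F [ 0.3 -0.8 -0.6] w 0.0218 t 31.225
```

Request:
move_arm(
  motion=[
    {"gripper":0,"xyz":[0,-0.6,40],"roll":0},
    {"gripper":0,"xyz":[0,-0.6,70],"roll":0},
    {"gripper":0,"xyz":[0,-0.6,84],"roll":0},
    {"gripper":0,"xyz":[0,-0.6,84],"roll":0},
    {"gripper":0,"xyz":[0,-0.6,84],"roll":0},
  ],
)

```text
time_s: 31.85
tool_pos: [0.5695, 0.2805, 0.2097]
eef_rot: [0.001, 0.783, 0.622, 0.001]
wrist_force: [-0.8, 0.4, -1.1]
width: 0.0219
finger_force: 44.7
```

```bash
python3 - <<'E'
from h import *
go([.5686,.2814,.19],-13.2)
c=snap('wrist','w12.png'); print(inhand('w7.png','w12.png'),inhand('w10.png','w12.png'))
E
```

```text
shift [ 0.7 -1.1 19.7] roll 0.1 alt -179.9 | yang -13.1 j6 29.3 tcp [0.5695 0.2805 0.2097] F [-0.8  0.4 -1.1] w 0.0219 t 31.85
(0, -1, 0.8467416167259216) (0, 2, 0.9220876693725586)
```

Request:
move_arm(
  motion=[
    {"gripper":0,"xyz":[-0.4,-1,0],"roll":0},
    {"gripper":0,"xyz":[-0.4,-1,6],"roll":0},
    {"gripper":0,"xyz":[-0.4,-1,9],"roll":0},
    {"gripper":0,"xyz":[-0.4,-1,12],"roll":0},
    {"gripper":0,"xyz":[-0.4,-1,15],"roll":0},
    {"gripper":0,"xyz":[-0.4,-1,17],"roll":0},
    {"gripper":0,"xyz":[-0.4,-1,17],"roll":0},
  ],
)

```text
time_s: 32.78
tool_pos: [0.5678, 0.2805, 0.1909]
eef_rot: [0.0, 0.783, 0.622, 0.0]
wrist_force: [2.3, -0.7, -1.1]
width: 0.0222
finger_force: 44.7
```

Green is in; side force +x, so I nudge by +0.4 mm and push it home.

Request:
move_arm(
  motion=[
    {"gripper":0,"xyz":[0,0.5,10],"roll":0},
    {"gripper":0,"xyz":[0,0.5,20],"roll":0},
    {"gripper":0,"xyz":[0,0.5,30],"roll":0},
    {"gripper":0,"xyz":[0,0.5,40],"roll":0},
    {"gripper":0,"xyz":[0,0.5,50],"roll":0},
    {"gripper":0,"xyz":[0,0.5,58],"roll":0},
    {"gripper":0,"xyz":[0,0.5,63],"roll":0},
    {"gripper":0,"xyz":[0,0.5,65],"roll":0},
    {"gripper":0,"xyz":[0,0.5,66.5],"roll":0},
    {"gripper":0,"xyz":[0,0.5,66.5],"roll":0},
  ],
)

```text
time_s: 34.02
tool_pos: [0.5678, 0.2805, 0.1254]
eef_rot: [0.0, 0.783, 0.622, 0.0]
wrist_force: [2.0, -0.6, 3.9]
width: 0.022
finger_force: 44.8
```

```bash
python3 - <<'E'
from h import *
go([.4978,-.3468,.25],-13.2)
E
```

```text
shift [-626.8   73.9 -124.7] roll 0.1 alt -179.9 | yang -13.1 j6 29.3 tcp [0.5678 0.2805 0.1254] F [ 2.  -0.6  3.9] w 0.022 t 34.025
```

Request:
move_arm(
  motion=[
    {"gripper":0,"xyz":[0,0,1],"roll":0},
    {"gripper":30,"xyz":[0,0,0],"roll":0},
    {"gripper":60,"xyz":[0,0,0],"roll":0},
    {"gripper":60,"xyz":[0,0,0],"roll":0},
    {"gripper":60,"xyz":[0,0,-20],"roll":0},
    {"gripper":60,"xyz":[0,0,-70],"roll":0},
    {"gripper":60,"xyz":[0,0,-130],"roll":0},
    {"gripper":70,"xyz":[-60,7,-150],"roll":0},
    {"gripper":70,"xyz":[-120,14,-150],"roll":0},
    {"gripper":70,"xyz":[-180,21,-150],"roll":0},
    {"gripper":70,"xyz":[-240,28,-150],"roll":0},
    {"gripper":70,"xyz":[-300,35,-150],"roll":0},
    {"gripper":70,"xyz":[-360,42,-150],"roll":0},
    {"gripper":70,"xyz":[-420,50,-150],"roll":0},
    {"gripper":70,"xyz":[-480,57,-150],"roll":0},
    {"gripper":70,"xyz":[-540,64,-150],"roll":0},
    {"gripper":70,"xyz":[-600,71,-140],"roll":0},
    {"gripper":70,"xyz":[-627,74,-125],"roll":0},
    {"gripper":70,"xyz":[-627,74,-125],"roll":0},
    {"gripper":70,"xyz":[-627,74,-125],"roll":0},
  ],
)

```text
time_s: 36.52
tool_pos: [0.4977, -0.3452, 0.2491]
eef_rot: [-0.001, 0.783, 0.622, 0.0]
wrist_force: [0.5, 0.1, 0.1]
width: 0.0612
finger_force: 0.0
```

```bash
python3 - <<'E'
from h import *
c=snap('wrist','w13.png'); go([.4978,-.3468,.1155],-13.2)
print([(np.round(x['point']).tolist(),round(x['conf'],2)) for x in r.recognise('probe0','wrist')])
E
```

```text
shift [ -1.9   0.2 134. ] roll 0.2 alt -179.8 | yang -13.0 j6 -32.3 tcp [ 0.4981 -0.3451  0.2495] F [-0.   0.2  0.1] w 0.0609 t 36.575
[([316.0, 193.0], 0.71)]
```

Request:
move_arm(
  motion=[
    {"gripper":70,"xyz":[-0.8,0,50],"roll":0},
    {"gripper":70,"xyz":[-0.8,0,100],"roll":0},
    {"gripper":60,"xyz":[-0.8,0,130],"roll":0},
    {"gripper":40,"xyz":[-0.8,0,134.5],"roll":0},
    {"gripper":40,"xyz":[-0.8,0,134.5],"roll":0},
    {"gripper":20,"xyz":[-0.8,0,134.5],"roll":0},
    {"gripper":0,"xyz":[-0.8,0,134.5],"roll":0},
    {"gripper":0,"xyz":[-0.8,0,134.5],"roll":0},
    {"gripper":0,"xyz":[-0.8,0,134.5],"roll":0},
    {"gripper":0,"xyz":[-0.8,0,134.5],"roll":0},
  ],
  squeeze=45,
)

```text
time_s: 37.88
tool_pos: [0.4979, -0.3483, 0.1165]
eef_rot: [0.001, 0.783, 0.622, 0.0]
wrist_force: [-1.6, 0.7, 6.2]
width: 0.0223
finger_force: 44.8
```

Request:
move_arm(
  motion=[
    {"gripper":0,"xyz":[0,0,-2],"roll":0},
    {"gripper":0,"xyz":[0,0,-4],"roll":0},
    {"gripper":0,"xyz":[0,0,-6],"roll":0},
    {"gripper":0,"xyz":[0,0,-8],"roll":0},
    {"gripper":0,"xyz":[0,0,-11],"roll":0},
    {"gripper":0,"xyz":[0,0,-25],"roll":0},
    {"gripper":0,"xyz":[0,0,-75],"roll":0},
    {"gripper":0,"xyz":[0,0,-135],"roll":0},
    {"gripper":0,"xyz":[40,-4,-178],"roll":0},
    {"gripper":0,"xyz":[100,-11,-178],"roll":0},
    {"gripper":0,"xyz":[160,-17,-178],"roll":0},
    {"gripper":0,"xyz":[220,-24,-178],"roll":0},
    {"gripper":0,"xyz":[280,-30,-178],"roll":0},
    {"gripper":0,"xyz":[340,-37,-178],"roll":0},
    {"gripper":0,"xyz":[400,-43,-178],"roll":0},
    {"gripper":0,"xyz":[460,-50,-178],"roll":0},
    {"gripper":0,"xyz":[520,-56,-178],"roll":0},
    {"gripper":0,"xyz":[580,-63,-178],"roll":0},
    {"gripper":0,"xyz":[640,-69,-178],"roll":0},
    {"gripper":0,"xyz":[678,-74,-178],"roll":0},
  ],
)

```text
time_s: 40.38
tool_pos: [0.5795, 0.3324, 0.2958]
eef_rot: [0.001, 0.782, 0.623, 0.002]
wrist_force: [-0.6, -0.3, -0.9]
width: 0.0224
finger_force: 44.7
```

Request:
move_arm(
  motion=[
    {"gripper":0,"xyz":[0,0,0],"roll":0},
    {"gripper":0,"xyz":[0,0,40],"roll":0},
    {"gripper":0,"xyz":[0,0,70],"roll":0},
    {"gripper":0,"xyz":[0,0,83],"roll":0},
    {"gripper":0,"xyz":[0,0,83],"roll":0},
    {"gripper":0,"xyz":[0,0,83],"roll":0},
  ],
)

```text
time_s: 41.12
tool_pos: [0.5803, 0.3293, 0.212]
eef_rot: [0.001, 0.783, 0.622, 0.002]
wrist_force: [0.3, -0.7, -0.1]
width: 0.022
finger_force: 44.7
```

```bash
python3 - <<'E'
from h import *
go([.5798,.3301,.19],-13.2)
c=snap('wrist','w14.png'); print(inhand('w7.png','w14.png'),inhand('w12.png','w14.png'))
E
```

```text
shift [ 0.6 -0.8 22. ] roll 0.1 alt -179.9 | yang -13.1 j6 33.1 tcp [0.5803 0.3293 0.212 ] F [ 0.3 -0.7 -0.1] w 0.022 t 41.125
(0, -2, 0.8019353747367859) (0, -1, 0.9232237339019775)
```

Request:
move_arm(
  motion=[
    {"gripper":0,"xyz":[-1,-0.6,0],"roll":0},
    {"gripper":0,"xyz":[-1,-0.6,7],"roll":0},
    {"gripper":0,"xyz":[-1,-0.6,10],"roll":0},
    {"gripper":0,"xyz":[-1,-0.6,13],"roll":0},
    {"gripper":0,"xyz":[-1,-0.6,16],"roll":0},
    {"gripper":0,"xyz":[-1,-0.6,19],"roll":0},
    {"gripper":0,"xyz":[-1,-0.6,19],"roll":0},
  ],
)

```text
time_s: 42.05
tool_pos: [0.5788, 0.3284, 0.1908]
eef_rot: [0.0, 0.783, 0.622, 0.0]
wrist_force: [2.1, -0.2, -2.1]
width: 0.0221
finger_force: 44.7
```

Request:
move_arm(
  motion=[
    {"gripper":0,"xyz":[0,0.5,10],"roll":0},
    {"gripper":0,"xyz":[0,0.5,20],"roll":0},
    {"gripper":0,"xyz":[0,0.5,30],"roll":0},
    {"gripper":0,"xyz":[0,0.5,40],"roll":0},
    {"gripper":0,"xyz":[0,0.5,50],"roll":0},
    {"gripper":0,"xyz":[0,0.5,57],"roll":0},
    {"gripper":0,"xyz":[0,0.5,62],"roll":0},
    {"gripper":0,"xyz":[0,0.5,64],"roll":0},
    {"gripper":0,"xyz":[0,0.5,66],"roll":0},
    {"gripper":0,"xyz":[0,0.5,66],"roll":0},
  ],
)

```text
time_s: 43.3
tool_pos: [0.5789, 0.3284, 0.1265]
eef_rot: [0.0, 0.783, 0.622, 0.0]
wrist_force: [0.5, -0.4, 4.5]
width: 0.0222
finger_force: 44.7
```

Request:
move_arm(
  motion=[
    {"gripper":0,"xyz":[0,0,0.5],"roll":0},
    {"gripper":30,"xyz":[0,0,0],"roll":0},
    {"gripper":60,"xyz":[0,0,0],"roll":0},
    {"gripper":60,"xyz":[0,0,0],"roll":0},
    {"gripper":60,"xyz":[0,0,-20],"roll":0},
    {"gripper":60,"xyz":[0,0,-70],"roll":0},
    {"gripper":40,"xyz":[0,0,-120],"roll":0},
    {"gripper":10,"xyz":[0,-60,-150],"roll":0},
    {"gripper":0,"xyz":[0,-90,-150],"roll":0},
    {"gripper":0,"xyz":[0,-90,-150],"roll":0},
    {"gripper":0,"xyz":[0,-90,-150],"roll":0},
    {"gripper":0,"xyz":[0,-90,-150],"roll":0},
  ],
)

```text
time_s: 44.8
tool_pos: [0.4921, 0.3484, 0.2744]
eef_rot: [0.0, 0.783, 0.622, -0.0]
wrist_force: [-0.4, 0.5, -0.7]
width: 0.0032
finger_force: 0.0
```

```bash
python3 - <<'E'
from h import *
np.set_printoptions(precision=4,suppress=True)
c=snap('wrist','w15.png'); h=cv2.cvtColor(c['img'],cv2.COLOR_RGB2HSV).astype(int)
s=snap('scene','s15.png'); t=snap('top','t15.png')
C0=np.array([.5559,.2327]);
d=np.array([.2267,.974]);x=np.array([.974,-.2267]); o=(np.array([.5616,.2571]))-.04*x; b=o-.045*x-.06*d; print('origin',o,'btn geom',b)
for cc,z in((c,.088),(s,.088)):
    u=proj(cc,[*b,z])[0].astype(int); hh=cv2.cvtColor(cc['img'],cv2.COLOR_RGB2HSV).astype(int); m=((hh[...,1]>110)&(hh[...,0]>50)&(hh[...,0]<85)&(hh[...,2]>50))
    Y,X=np.mgrid[:400,:640]; m&=(abs(X-u[0])<30)&(abs(Y-u[1])<30)
    if m.any(): print(m.sum(),at_z(cc,(X[m].mean(),Y[m].mean()),z),u)
# cover on mat from top & scene handles
for cc in(t,s):
    u=proj(cc,[.526,0,.062])[0].astype(int); hh=cv2.cvtColor(cc['img'],cv2.COLOR_RGB2HSV).astype(int); m=((hh[...,1]>150)&(hh[...,0]>105)&(hh[...,0]<125)&(hh[...,2]>60)); Y,X=np.mgrid[:400,:640]; m&=(abs(X-u[0])<35)&(abs(Y-u[1])<35)
    if m.any():
        P=np.array([at_z(cc,p,.061)[:2] for p in zip(X[m],Y[m])]); print('cover',m.sum(),cv2.minAreaRect((P*1000).astype(np.float32)))
a=cv2.resize(s['img'][130:290,230:430],(500,400),interpolation=cv2.INTER_CUBIC)
cv2.imwrite('pics/s15c.png',cv2.cvtColor(a,cv2.COLOR_RGB2BGR))
go([*b,.12])
E
```

```text
origin [0.5226 0.2662] btn geom [0.4652 0.2179]
75 [0.4632 0.225  0.088 ] [320 280]
47 [0.4641 0.2188 0.088 ] [334 165]
cover 136 ((524.6117553710938, 1.1166877746582031), (94.44664764404297, 13.546218872070312), 3.757136821746826)
cover 191 ((524.7479858398438, -1.0220146179199219), (98.6466293334961, 17.49904441833496), 3.5192723274230957)
shift [-133.     3.8  154.5] roll 0 alt 0 | yang -13.1 j6 37.8 tcp [0.4918 0.3484 0.2744] F [ 0.4 -0.  -0.2] w 0.0005 t 44.95
```

View pics/s15c.png

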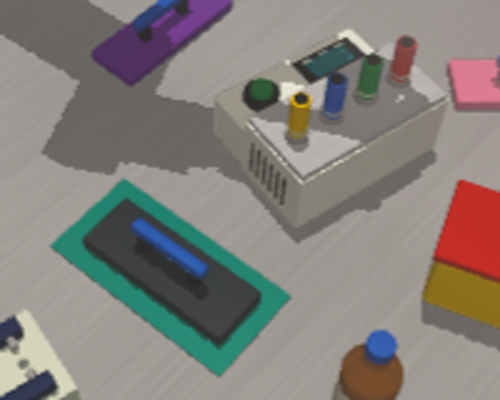

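The scene crop shows all four probes seated: yellow (300,115), blue (335,97), green (370,77) and red (404,60). The cover lies square on the mat at (170,255). For the press I turn the gripper 90° so its body clears the probes.

Request:
move_arm(
  motion=[
    {"gripper":0,"xyz":[-20,0,0],"roll":-10},
    {"gripper":0,"xyz":[-40,0,0],"roll":-20},
    {"gripper":0,"xyz":[-60,0,0],"roll":-30},
    {"gripper":0,"xyz":[-80,0,0],"roll":-40},
    {"gripper":0,"xyz":[-100,4,0],"roll":-50},
    {"gripper":0,"xyz":[-120,4,0],"roll":-60},
    {"gripper":0,"xyz":[-133,4,0],"roll":-70},
    {"gripper":0,"xyz":[-133,4,0],"roll":-80},
    {"gripper":0,"xyz":[-133,4,0],"roll":-90},
    {"gripper":0,"xyz":[-133,4,50],"roll":-90},
    {"gripper":0,"xyz":[-133,4,100],"roll":-90},
    {"gripper":0,"xyz":[-133,4,150],"roll":-90},
    {"gripper":0,"xyz":[-133,4,165],"roll":-90},
    {"gripper":0,"xyz":[-133,4,165],"roll":-90},
    {"gripper":0,"xyz":[-133,4,165],"roll":-90},
  ],
)

```text
time_s: 46.82
tool_pos: [0.4665, 0.2186, 0.1116]
eef_rot: [0.002, 0.114, 0.993, 0.001]
wrist_force: [-0.1, 0.0, 0.6]
width: 0.0004
finger_force: 0.0
```

```bash
python3 - <<'E'
from h import *
go([.4655,.218,.088])
E
```

```text
shift [ 0.9 -0.9 23.6] roll 0 alt 0 | yang 76.9 j6 -64.2 tcp [0.4665 0.2186 0.1116] F [-0.1  0.   0.6] w 0.0004 t 46.825
```

Request:
move_arm(
  motion=[
    {"gripper":0,"xyz":[1,0,15],"roll":0},
    {"gripper":0,"xyz":[1,0,23],"roll":0},
    {"gripper":0,"xyz":[1,0,27],"roll":0},
    {"gripper":0,"xyz":[1,0,30],"roll":0},
    {"gripper":0,"xyz":[1,0,32],"roll":0},
    {"gripper":0,"xyz":[1,0,32],"roll":0},
    {"gripper":0,"xyz":[1,0,32],"roll":0},
    {"gripper":0,"xyz":[1,0,32],"roll":0},
  ],
)

```text
time_s: 47.82
tool_pos: [0.4646, 0.2188, 0.0854]
eef_rot: [0.002, 0.113, 0.994, 0.001]
wrist_force: [-11.0, -3.5, 59.1]
width: 0.0004
finger_force: 29.6
```

Request:
move_arm(
  motion=[
    {"gripper":0,"xyz":[0,0,-3],"roll":0},
    {"gripper":0,"xyz":[0,0,-3],"roll":0},
    {"gripper":0,"xyz":[0,0,-3],"roll":0},
  ],
)

```text
time_s: 48.2
tool_pos: [0.4646, 0.2188, 0.0857]
eef_rot: [0.002, 0.114, 0.994, 0.0]
wrist_force: [-7.4, -1.7, 37.7]
width: 0.0007
finger_force: 19.2
```

Request:
move_arm(
  motion=[
    {"gripper":0,"xyz":[0,0,-2],"roll":0},
    {"gripper":0,"xyz":[0,0,-2],"roll":0},
    {"gripper":0,"xyz":[0,0,-2],"roll":0},
  ],
)

```text
time_s: 48.58
tool_pos: [0.4645, 0.2188, 0.086]
eef_rot: [0.001, 0.114, 0.994, 0.0]
wrist_force: [-3.2, -0.3, 25.2]
width: 0.0004
finger_force: 12.3
```

Request:
move_arm(
  motion=[
    {"gripper":0,"xyz":[0,0,-2],"roll":0},
    {"gripper":0,"xyz":[0,0,-2],"roll":0},
    {"gripper":0,"xyz":[0,0,-2],"roll":0},
  ],
)

```text
time_s: 48.95
tool_pos: [0.4645, 0.2187, 0.0863]
eef_rot: [0.001, 0.114, 0.993, 0.0]
wrist_force: [-1.2, -0.2, 11.0]
width: 0.0007
finger_force: 5.5
```

Request:
move_arm(
  motion=[
    {"gripper":0,"xyz":[0,0,-2],"roll":0},
    {"gripper":0,"xyz":[0,0,-2],"roll":0},
    {"gripper":0,"xyz":[0,0,-2],"roll":0},
  ],
)

```text
time_s: 49.32
tool_pos: [0.4644, 0.2187, 0.0872]
eef_rot: [0.001, 0.114, 0.993, 0.0]
wrist_force: [0.4, 1.0, 4.0]
width: 0.0003
finger_force: 2.2
```

Request:
move_arm(
  motion=[
    {"gripper":0,"xyz":[0,0,-2],"roll":0},
    {"gripper":0,"xyz":[0,0,-2],"roll":0},
    {"gripper":0,"xyz":[0,0,-2],"roll":0},
  ],
)

```text
time_s: 49.7
tool_pos: [0.4644, 0.2187, 0.0891]
eef_rot: [0.001, 0.114, 0.993, 0.0]
wrist_force: [2.2, 1.5, 3.7]
width: 0.0005
finger_force: 1.6
```

Request:
move_arm(
  motion=[
    {"gripper":0,"xyz":[0,0,-2],"roll":0},
    {"gripper":0,"xyz":[0,0,-2],"roll":0},
    {"gripper":0,"xyz":[0,0,-2],"roll":0},
  ],
)

```text
time_s: 50.08
tool_pos: [0.4638, 0.2184, 0.0909]
eef_rot: [-0.0, 0.114, 0.993, -0.0]
wrist_force: [1.2, 0.4, 1.7]
width: 0.0001
finger_force: 1.1
```

```bash
python3 - <<'E'
from h import *
f=[]
for _ in range(6): snap('scene'); f.append(r.sense()['wrist_force'])
print(np.mean(f,0)); go([.4655,.218,.088])
c=snap('wrist','w16.png')
print(proj(c,[[.4655,.218,.088]]))
cv2.imwrite('pics/w16c.png',cv2.cvtColor(cv2.resize(c['img'][120:300,220:420],None,fx=3,fy=3,interpolation=cv2.INTER_CUBIC),cv2.COLOR_RGB2BGR))
E
```

```text
[1.75703934 0.16175585 1.86138792]
shift [-1.7 -0.   3. ] roll 0 alt 0 | yang 76.9 j6 -64.2 tcp [0.4638 0.2184 0.091 ] F [ 1.6 -0.5  1.6] w 0.0006 t 50.375
[[318.19264777 254.37106441]]
```

The force fades from a hard stop at 0.0863 (about 5 N) to about 1.8 N at 0.091. That fits a full 6 mm button stroke (the tool z reads about 4 mm high), so the button did bottom out. I retract clear.

Request:
move_arm(
  motion=[
    {"gripper":0,"xyz":[0,0,-20],"roll":0},
    {"gripper":0,"xyz":[0,0,-70],"roll":0},
    {"gripper":0,"xyz":[0,0,-130],"roll":0},
    {"gripper":0,"xyz":[0,0,-190],"roll":0},
    {"gripper":0,"xyz":[0,60,-190],"roll":0},
    {"gripper":0,"xyz":[0,120,-190],"roll":0},
    {"gripper":0,"xyz":[0,160,-190],"roll":0},
    {"gripper":0,"xyz":[0,160,-190],"roll":0},
    {"gripper":0,"xyz":[0,160,-190],"roll":0},
    {"gripper":0,"xyz":[0,160,-190],"roll":0},
  ],
)

```text
time_s: 51.68
tool_pos: [0.4995, 0.3729, 0.2807]
eef_rot: [-0.001, 0.115, 0.993, -0.001]
wrist_force: [1.1, 0.1, 0.2]
width: 0.0005
finger_force: 0.0
```

```bash
python3 - <<'E'
from h import *
print(r.sense()['tool_pos'],r.sense()['wrist_force'])
s=snap('scene','s17.png'); t=snap('top','t17.png')
for cc in(t,s):
    u=proj(cc,[.526,0,.062])[0].astype(int); hh=cv2.cvtColor(cc['img'],cv2.COLOR_RGB2HSV).astype(int); m=((hh[...,1]>150)&(hh[...,0]>105)&(hh[...,0]<125)&(hh[...,2]>60)); Y,X=np.mgrid[:400,:640]; m&=(abs(X-u[0])<35)&(abs(Y-u[1])<35)
    if m.any():
        P=np.array([at_z(cc,p,.061)[:2] for p in zip(X[m],Y[m])]); print('cover',m.sum(),cv2.minAreaRect((P*1000).astype(np.float32)))
a=cv2.resize(s['img'][130:290,230:430],(700,560),interpolation=cv2.INTER_CUBIC)
cv2.imwrite('pics/s17c.png',cv2.cvtColor(a,cv2.COLOR_RGB2BGR))
E
```

```text
[0.49951319 0.3729208  0.28071974] [1.14683232 0.09814875 0.24728875]
cover 141 ((485.40631103515625, 12.604517936706543), (93.43328094482422, 14.23103141784668), 3.6623454093933105)
cover 181 ((485.1698303222656, 10.852696418762207), (99.96376037597656, 17.495750427246094), 3.460162878036499)
```

View pics/s17c.png

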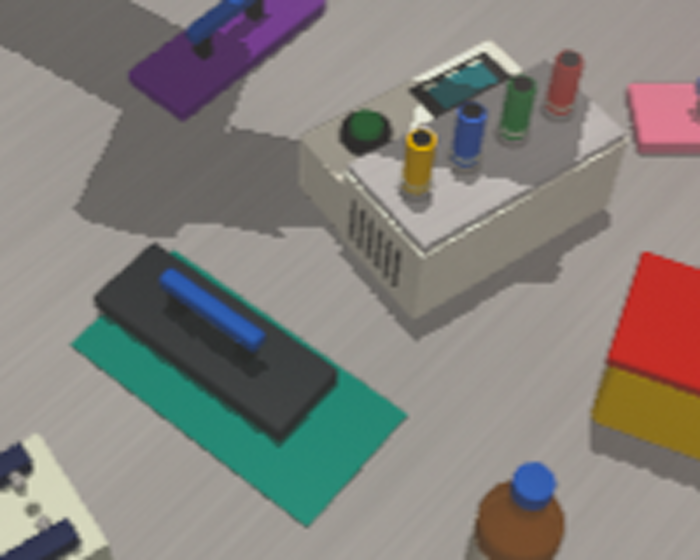

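The cover was knocked aside: its handle is at crop (213,305), world about (0.485, 0.012), some 37 mm off in x. The probes and button look fine. I regrip the cover and put it back.

```bash
python3 - <<'E'
from h import *
go([.4853,.0117,.16],-86.5)
E
```

```text
shift [ -68.1 -355.2  121.3] roll -16.7 alt 163.3 | yang 76.8 j6 -50.3 tcp [0.5    0.3731 0.2811] F [-0.1 -0.7 -0.6] w -0.0001 t 51.775
```

Request:
move_arm(
  motion=[
    {"gripper":0,"xyz":[-11,-60,0],"roll":-3},
    {"gripper":0,"xyz":[-23,-120,0],"roll":-6},
    {"gripper":20,"xyz":[-34,-180,0],"roll":-9},
    {"gripper":40,"xyz":[-46,-240,0],"roll":-12},
    {"gripper":60,"xyz":[-57,-300,0],"roll":-15},
    {"gripper":60,"xyz":[-68,-355,30],"roll":-16.7},
    {"gripper":60,"xyz":[-68,-355,80],"roll":-16.7},
    {"gripper":60,"xyz":[-68,-355,121],"roll":-16.7},
    {"gripper":60,"xyz":[-68,-355,121],"roll":-16.7},
    {"gripper":60,"xyz":[-68,-355,121],"roll":-16.7},
  ],
)

```text
time_s: 53.02
tool_pos: [0.4869, 0.0128, 0.1613]
eef_rot: [0.001, -0.031, 1.0, -0.0]
wrist_force: [-0.6, -0.2, 0.2]
width: 0.052
finger_force: 0.0
```

```bash
python3 - <<'E'
from h import *
go([.4853,.0117,.037],-86.5)
E
```

```text
shift [  2.   -0.9 124.3] roll 0.1 alt -179.9 | yang 93.6 j6 -105.3 tcp [0.4869 0.0128 0.1613] F [-0.6 -0.2  0.2] w 0.052 t 53.025
```

Request:
move_arm(
  motion=[
    {"gripper":60,"xyz":[1.5,-1,50],"roll":0},
    {"gripper":60,"xyz":[1.5,-1,95],"roll":0},
    {"gripper":60,"xyz":[1.5,-1,115],"roll":0},
    {"gripper":50,"xyz":[1.5,-1,122],"roll":0},
    {"gripper":30,"xyz":[1.5,-1,122],"roll":0},
    {"gripper":0,"xyz":[1.5,-1,122],"roll":0},
    {"gripper":0,"xyz":[1.5,-1,122],"roll":0},
    {"gripper":0,"xyz":[1.5,-1,122],"roll":0},
    {"gripper":0,"xyz":[1.5,-1,122],"roll":0},
    {"gripper":0,"xyz":[1.5,-1,122],"roll":0},
  ],
  squeeze=35,
)

```text
time_s: 54.28
tool_pos: [0.485, 0.012, 0.0388]
eef_rot: [0.001, -0.031, 1.0, -0.0]
wrist_force: [-0.8, 0.5, 5.9]
width: 0.0158
finger_force: 35.0
```

Request:
move_arm(
  motion=[
    {"gripper":0,"xyz":[0,0,-10],"roll":0},
    {"gripper":0,"xyz":[0,0,-20],"roll":0},
    {"gripper":0,"xyz":[-12,-4,-20],"roll":0},
    {"gripper":0,"xyz":[-24,-9,-20],"roll":0},
    {"gripper":0,"xyz":[-35,-13,-20],"roll":0},
    {"gripper":0,"xyz":[-35,-13,-20],"roll":0},
    {"gripper":0,"xyz":[-35,-13,-10],"roll":0},
    {"gripper":0,"xyz":[-35,-13,-3],"roll":0},
    {"gripper":0,"xyz":[-35,-13,1],"roll":0},
    {"gripper":0,"xyz":[-35,-13,1],"roll":0},
  ],
)

```text
time_s: 55.52
tool_pos: [0.519, 0.0017, 0.0388]
eef_rot: [-0.001, -0.032, 0.999, 0.0]
wrist_force: [-5.6, 0.9, 15.7]
width: 0.0155
finger_force: 35.0
```

Back on the mat. Now I release, retract clear and check.

Request:
move_arm(
  motion=[
    {"gripper":0,"xyz":[0,0,-1],"roll":0},
    {"gripper":20,"xyz":[0,0,-1],"roll":0},
    {"gripper":60,"xyz":[0,0,-1],"roll":0},
    {"gripper":60,"xyz":[0,0,-1],"roll":0},
    {"gripper":60,"xyz":[0,0,-40],"roll":0},
    {"gripper":60,"xyz":[0,0,-100],"roll":0},
    {"gripper":60,"xyz":[0,0,-160],"roll":0},
    {"gripper":60,"xyz":[0,0,-220],"roll":0},
    {"gripper":60,"xyz":[0,60,-240],"roll":0},
    {"gripper":60,"xyz":[0,120,-240],"roll":0},
    {"gripper":60,"xyz":[0,180,-240],"roll":0},
    {"gripper":60,"xyz":[0,240,-240],"roll":0},
    {"gripper":60,"xyz":[0,300,-240],"roll":0},
    {"gripper":60,"xyz":[0,360,-240],"roll":0},
    {"gripper":60,"xyz":[0,360,-240],"roll":0},
    {"gripper":60,"xyz":[0,360,-240],"roll":0},
    {"gripper":60,"xyz":[0,360,-240],"roll":0},
  ],
)

```text
time_s: 57.65
tool_pos: [0.4978, 0.3591, 0.2769]
eef_rot: [-0.0, -0.031, 1.0, -0.0]
wrist_force: [-0.2, 0.1, -1.2]
width: 0.0522
finger_force: 0.0
```

```bash
cat > chk.py <<'E'
from h import *
s=snap('scene','s18.png'); t=snap('top','t18.png')
for cc in(t,s):
    u=proj(cc,[.515,0,.062])[0].astype(int); hh=cv2.cvtColor(cc['img'],cv2.COLOR_RGB2HSV).astype(int); m=((hh[...,1]>150)&(hh[...,0]>105)&(hh[...,0]<125)&(hh[...,2]>60)); Y,X=np.mgrid[:400,:640]; m&=(abs(X-u[0])<35)&(abs(Y-u[1])<35)
    if m.any():
        P=np.array([at_z(cc,p,.061)[:2] for p in zip(X[m],Y[m])]); print('cover',m.sum(),cv2.minAreaRect((P*1000).astype(np.float32)))
print(r.sense()['tool_pos'],r.sense()['time_s'])
# probes: difference from view before the press (s15)
a=cv2.imread('pics/s17.png').astype(int);b=cv2.imread('pics/s18.png').astype(int)
h=lambda i:cv2.cvtColor(i.astype(np.uint8),cv2.COLOR_BGR2HSV)
for n,lo,hi in(('y',18,32),('b',106,124),('g',60,85),('r',0,8)):
    o=[]
    for i in(a,b):
        k=h(i); m=(k[...,0]>=lo)&(k[...,0]<=hi)&(k[...,1]>130)&(k[...,2]>50); m[:143]=0;m[190:]=0;m[:,:342]=0;m[:,400:]=0; y,x=np.where(m); o.append((x.mean().round(1),y.mean().round(1)))
    print(n,o)
E
python3 chk.py
```

```text
cover 136 ((521.13037109375, 2.2901735305786133), (94.16705322265625, 13.323261260986328), 4.699907302856445)
cover 188 ((519.5164184570312, 0.3496427536010742), (97.12525939941406, 17.528013229370117), 3.483992576599121)
[0.49801358 0.35914543 0.27709641] 57.75
y [(np.float64(349.3), np.float64(175.1)), (np.float64(349.3), np.float64(175.1))]
b [(np.float64(363.7), np.float64(168.4)), (np.float64(363.6), np.float64(168.7))]
g [(np.float64(nan), np.float64(nan)), (np.float64(nan), np.float64(nan))]
r [(np.float64(390.4), np.float64(156.5)), (np.float64(390.2), np.float64(156.9))]chk.py:14: RuntimeWarning: Mean of empty slice.
  k=h(i); m=(k[...,0]>=lo)&(k[...,0]<=hi)&(k[...,1]>130)&(k[...,2]>50); m[:143]=0;m[190:]=0;m[:,:342]=0;m[:,400:]=0; y,x=np.where(m); o.append((x.mean().round(1),y.mean().round(1)))
  ret = ret.dtype.type(ret / rcount)
```

```bash
python3 -c "
from rig import r
print(r.finish_job())"
```

```text
the job is handed in; nothing more can be done
None
```

The job is handed in, though no verdict came back: all four thermometers are home in their wells, the start button was pressed fully and let go, and the cover, which got knocked about 37 mm aside during the run, is back centred on the mat.

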